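# Set up the camera test bench

## Task

Set up the camera's test shot on the cross-shaped plate: stand the plain metal block at the middle of the cross, midway between camera and chart, and put the finned heat sink centred on top of it. Stand the framed lens midway in the gap between the camera's front and the block, with its glass squarely facing the camera, and stand the round lamp midway in the gap between the block and its supply box (the grey box with the knob, not the bracket). Do not bump the camera.

Things in the scene. Friction and masses are not known exactly. Their poses are not given: they have to be found in the camera images.
- cross_plate: Fixed dark-grey cross-shaped plate lying on the bench, 8 mm thick, two arms each 400 mm long and 80 mm wide crossing at right angles. Origin: centre of the cross, on the underside. x and y run along the arms, x from the camera's end to the chart's end. Its position and yaw (any) vary.
- camera: Fixed black box camera with a short lens, at one end of the plate, about 70 mm long, 60 mm wide, 66 mm high above the plate (a small red button on top reaches 76 mm). Origin: on the plate's upper face, directly under the front rim of its lens, 140 mm from the centre of the cross. +x is the way it looks: straight over the centre of the cross to the chart. y is level and sideways, z up. All of the camera lies at x <= 0.
- chart: Fixed upright white plate with a black chequer pattern, 80 mm wide, 76 mm high, 6 mm thick on a foot 30 mm deep, at the end of the plate opposite the camera. Origin: centre of its underside on the plate, 143 mm from the centre of the cross.
- supply_box: Fixed grey lamp supply box, 54 x 54 x 40 mm, with a black knob 10 mm high on top, at the end of one of the two side arms (either one). Origin: centre of its underside on the plate, 160 mm from the centre of the cross. x and y parallel to its sides and the plate's arms.
- bracket: Fixed bare aluminium angle bracket, 54 x 54 mm foot, 45 mm high, at the end of the other side arm, opposite the supply box. Not used in this job. Origin: centre of its underside on the plate.
- block: Loose plain solid aluminium block, 54 x 54 mm, 30 mm high, about 0.24 kg. Origin: centre of its underside; x and y along its sides, z up.
- heat_sink: Loose finned light-metal heat sink, 40 x 40 mm, 28 mm high, about 0.07 kg, fins up and running along its x. Origin: centre of its underside; x and y along its sides, z up. Can be gripped across either pair of sides.
- lens_frame: Loose lens in an upright grey square frame: frame 50 mm wide (y), 12 mm thick (x), its top 54 mm above the bench, on a foot 34 mm (x) by 50 mm (y) and 8 mm high; the round glass faces +x and -x alike. About 0.12 kg. Origin: centre of the underside; x is the optical axis, y across the frame, z up.
- lamp: Loose round lamp: dark cylinder 42 mm in diameter and 34 mm high with a white dome on top, 47 mm high in all, about 0.11 kg. Origin: centre of its underside, z up; which way it is turned does not matter.
Things that resemble listed ones, but are neither listed nor needed, are in the scene too. What is shaped like the block but blue or turquoise is not meant.

How it is judged (in metres and radians):
At the end, for the whole second after the job is handed in: Block 140 mm ahead of camera (13 mm tolerance); heat sink on it, within 10 mm; lens 56.5 mm ahead of camera (15 along, 13 across), axis within 0.2 rad; lamp between block and supply box, 80 mm from box centre, each within 15 mm, under 105 mm from block; all on the plate or block, upright, at rest (x of block in the frame of camera between 0.127 and 0.153 m and y of block in the frame of camera between -0.013 and 0.013 m and z of block in the frame of camera between -0.005 and 0.005 m and horizontal distance between heat_sink and block below 0.01 m and z of heat_sink in the frame of block between 0.025 and 0.035 m and x of lens_frame in the frame of camera between 0.0415 and 0.0715 m and y of lens_frame in the frame of camera between -0.013 and 0.013 m and z of lens_frame in the frame of camera between -0.005 and 0.005 m and angle between the x axis of lens_frame and the x axis of camera, either way round below 0.2 rad and horizontal distance between lamp and supply_box between 0.065 and 0.095 m and x of lamp in the frame of camera between 0.125 and 0.155 m and z of lamp in the frame of camera between -0.005 and 0.005 m and horizontal distance between lamp and block below 0.105 m and angle between each of block, heat_sink, lens_frame, lamp's own z axis and vertical below 0.08 rad and linear speed of each of block, heat_sink, lens_frame, lamp below 0.01 m/s); the robot touches nothing.
It fails at once if the camera is bumped (more than 8 N) (contact force between camera and anything else above 8 N).
It also fails if it takes over 102 s, if anything falls off the work surface, if the arm or the gripper's body presses on something with over 40 N, if the wrist force passes 120 N, or if a joint passes its speed limit or range.

## Robot

A 7-joint arm with a two-finger parallel gripper is mounted at the origin on the work surface. World frame = base frame: x ahead of the robot, y to its left, z up, the work surface at z = 0. Lengths are in m, angles in degrees, forces in N, time in s.
With the tool pointing down it reaches from about 0.425 to 0.875 m from the base axis. Payload 4.7 kg.
Tool frame: the origin (TCP) lies midway between the tips of the shut fingers; the grasp point (between the pads) lies 19 mm behind it; z points along the fingers, y is the direction in which the jaws open and shut (so a half turn about z gives the same grasp; the last joint's range is limited). The gripper opens to 87 mm and grips with 3 to 60 N. Pads are 19 mm wide; open, the fingers measure 117 mm over their backs; the gripper's body (75 mm by 190 mm) begins 51 mm behind the grasp point.
Start: joints at [-76.484, 18.392, -4.016, 83.108, 1.295, 78.541, -3.26], TCP at [0.143, 0.634, 0.223] pointing down, gripper open.
Joint ranges: [-163.93, 163.93], [-17.29, 119.83], [-79.2, 71.16], [3.27, 140.29], [-89.18, 269.18], [5.43, 117.66], [-154.24, 154.24]. Speed limits (degrees/s): [147.25, 147.25, 180, 180, 180, 180, 180].

## Interface

Orientations are given as [roll, pitch, yaw] about the fixed x, y, z axes, in that order (R = Rz(yaw) Ry(pitch) Rx(roll)).
In Python, from cell import env gives the robot as it stands. The module is installed in compiled form; this text tells all that it offers.
- The arm moves only by the tool servo_tool, never from a script. Its argument "plan" is a list of rows, each a list of 3 entries, a list of its own where there are three numbers: the opening, from 0 (shut) to 1 (fully open), then the shift along the tool's x, y, z in cm, then the turn, a rotation vector about the tool's x, y, z in degrees. A call has 1 to 20 rows; each row shifts and turns the pose as measured when the row begins, along the tool's axes as they then stand; what a row does not reach is not made up. A row lasts 1/12 s, in which the tool goes at most 41.7 mm and 7.16 degrees, less where a joint would pass 70% of its speed; a pose out of reach is approached as far as the arm can. A call is refused whole if a number of a shift passes 4.17 or a number of a turn 7.16, either way. A call with a gripper value outside its range is refused whole. The fingers move at their own pace and stop on an object; "force" is the grip in N (left out, the last holds). Time passes only in rows, so rows that do not move let the fingers close. It gives the time, the measured TCP pose, the force and the opening at its end, in the units of the state.
- env.get_obs(): the state, without advancing time (a new reading comes with each control period).
- env.read_camera(name): name is "scene" or "top"; returns a dict with "image" (420x560x3 uint8, blue, green, red), "fx", "fy", "cx", "cy" (pixels), "rvec" (rotation vector, rad) and "tvec" (3), from world to camera coordinates, as OpenCV has them. Camera axes: x right, y down, z forward; pixel columns grow to the right and rows downward; lengths in m; the calibration is good to about 2 mm. A picture is of the moment at which its call begins. There is no depth.
- env.sign_off(): hands the job in, once; it reports no verdict.
The state is a dict: "time_s": time; "qpos": joint angles; "joint_velocities": joint speeds; "effort": joint torques, N m; "tool_pos": TCP position; "tool_rot": TCP orientation; "force": force on the tool from outside, world axes, zero at the start; "wrist_torque": the same for the moment, N m; "grip_width": finger opening in m.
Only numpy, scipy, OpenCV 4.12 (cv2) and the standard library are available. Lean on these libraries where they do the work, as an engineer would, in place of code of your own. Each camera call takes 0.05 s, during which the arm holds its last target. There are 200 camera calls.

## Working session

There is one attempt and no reset: what is moved stays moved. The work goes in short steps, Python scripts to look and compute and a tool call to move; the robot and the scene stay as the last step left them, time stands still between calls to the robot, and variables do not carry over. Pictures are saved under pics/ and viewed, about 12 in all and at most 16, crops included, and the job is handed in when it is done.

Besides the shell and the picture viewer there is one more tool, called after "Emit:" by a JSON object that holds its "method" and its "body", one argument or row to a line. servo_tool: Moves the arm, as the interface text tells. Its arguments: {"type":"object","properties":{"plan":{"type":"array"},"force":{"type":"number"}},"required":["plan"]}

```bash
mkdir -p pics; cat > h.py <<'E'
import numpy as np, cv2
from cell import env
def cam(n):
    c=env.read_camera(n); R=cv2.Rodrigues(np.array(c["rvec"],float))[0]; c["R"]=R; c["C"]=-R.T@np.array(c["tvec"],float).ravel(); return c
def ray(c,u,v,z):
    d=c["R"].T@np.array([(u-c["cx"])/c["fx"],(v-c["cy"])/c["fy"],1]); return c["C"]+d*(z-c["C"][2])/d[2]
def proj(c,P):
    q=c["R"]@np.array(P,float)+np.array(c["tvec"],float).ravel(); return np.array([c["fx"]*q[0]/q[2]+c["cx"],c["fy"]*q[1]/q[2]+c["cy"]])
E
python3 - <<'E'
from h import *
for n in("top","scene"):
    c=cam(n); cv2.imwrite(f"pics/{n}0.png",cv2.resize(c["image"],(784,588),interpolation=cv2.INTER_CUBIC)); print(n,c["C"],c["R"][2],c["fx"])
o=env.get_obs(); print({k:np.round(o[k],4) for k in o})
E
```

```text
top [0.39778077 0.04648146 1.27129996] [ 0.14098095 -0.0126224  -0.98993184] 518.3942881958232
scene [1.11844982 0.18318952 0.83360496] [-0.56321279 -0.16076344 -0.81052235] 413.0861242909394
{'time_s': np.float64(0.1), 'qpos': array([-76.484 ,  18.4354,  -4.0135,  83.1701,   1.2977,  78.5439,
        -3.2585]), 'joint_velocities': array([-0.0848, -0.1783,  0.0244, -0.1306, -0.0188,  0.004 , -0.0206]), 'effort': array([-2.0000e-04, -4.9257e+01, -4.0570e-01, -3.1340e+01, -6.4300e-02,
        3.9400e-02,  1.0000e-04]), 'tool_pos': array([0.143 , 0.6335, 0.2215]), 'tool_rot': array([-1.798959e+02,  9.000000e-03,  1.672938e+02]), 'force': array([0.5598, 0.4414, 0.6903]), 'wrist_torque': array([-0.0386, -0.0058, -0.0325]), 'grip_width': np.float64(0.0873)}
```

View pics/top0.png

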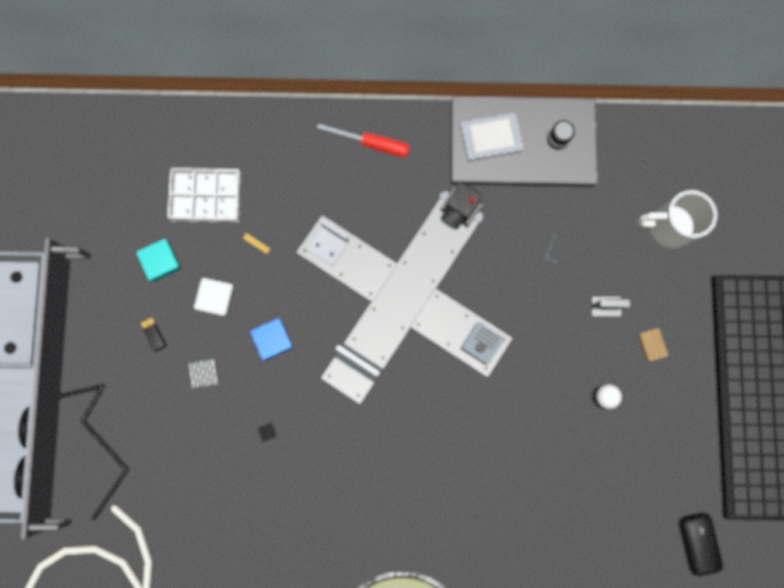

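View pics/scene0.png

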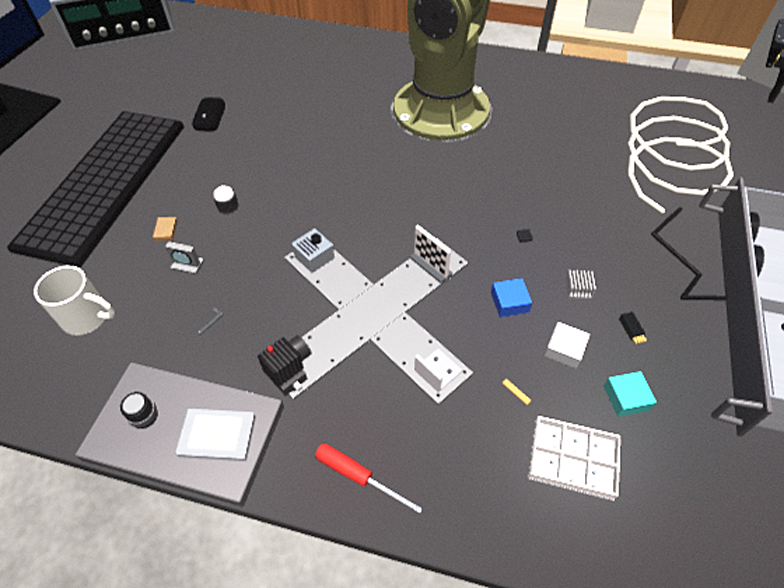

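Top view (px in 784-wide picture):
- **Block:** the candidates are the pale metal block at (213,296), a blue one at (270,338) and a turquoise one at (157,259). I choose the pale one.
- **Heat sink:** the finned square at (203,373). The compartment tray at (203,195) is not it.
- **Lens:** the frame at (610,305). The white thing in the grey tray at (492,136) is not it.
- **Lamp:** the white dome at (608,396). The dark knob on the tray at (562,133) and the mug are not it.
- **Fixed things:** supply box with knob (484,342), bracket (323,240), camera (462,203), chart (357,360).

```bash
cat > m.py <<'E'
from h import *
T=cam("top"); S=cam("scene"); k=560/784
def comp(c,u,v,th,lo=True):
    g=c["image"].min(axis=2); m=(g>th).astype(np.uint8)
    n,l,s,ce=cv2.connectedComponentsWithStats(m,connectivity=4)
    u,v=int(u*k),int(v*k); w=l[v-3:v+4,u-3:u+4]; ids=w[w>0]
    if not len(ids): return None
    i=np.bincount(ids).argmax(); return (l==i).astype(np.uint8),s[i],ce[i]
def rect(c,m,z):
    p=max(cv2.findContours(m,0,cv2.CHAIN_APPROX_NONE)[0],key=len)[:,0]
    q=np.array([ray(c,a,b,z)[:2] for a,b in p]); return cv2.minAreaRect((q*1000).astype(np.float32)),q
E
python3 - <<'E'
from m import *
g=T["image"].min(axis=2)
for n,u,v in(("bench",400,500),("block",213,296),("sink",203,373),("plate",410,290),("lamp",608,396),("lens",610,305)):
    print(n,g[int(v*k)-4:int(v*k)+5,int(u*k)-4:int(u*k)+5].mean())
for c,pts,nm in((T,(("block",213,296,.03,130),("sink",203,373,.028,90),("plate",410,290,.008,120),("lamp",608,396,.04,120),("lens",610,305,.05,90)),"T"),(S,(("block",568,340,.03,190),("sink",582,283,.028,110),("plate",365,320,.008,130),("lamp",224,190,.04,130)),"S")):
    for n,u,v,z,th in pts:
        r=comp(c,u,v,th)
        if r is None: print(nm,n,None);continue
        b,q=rect(c,r[0],z); print(nm,n,r[1],np.round(b[0],1),np.round(b[1],1),round(b[2],1))
t=T["image"]; s=S["image"]
def cr(im,u,v,w=50): u,v=int(u*k),int(v*k); return cv2.resize(im[max(v-w,0):v+w,max(u-w,0):u+w][:2*w,:2*w],(390,290),interpolation=cv2.INTER_CUBIC)
cv2.imwrite("pics/c1.png",np.vstack([np.hstack([cr(t,220,325),cr(t,610,350)]),np.hstack([cr(s,570,320),cr(s,200,220)])]))
E
```

```text
bench 97.1604938271605
block 250.4814814814815
sink 173.1851851851852
plate 219.9506172839506
lamp 246.71604938271605
lens 172.8395061728395
T block [138 198  29  28 611] [575.5 332.3] [59.9 60. ] 78.7
T sink [     0     62    560    358 180284] [528.2  20. ] [ 856.7 1411.7] 0.7
T plate [ 211  136  156  134 8987] [586.7   3. ] [340.9 342. ] 12.9
T lamp [426 274  19  19 274] [ 414.8 -346.4] [42.8 41.7] 64.1
T lens [     0     62    560    358 180284] [525.9  20.4] [ 841.5 1386.7] 0.7
S block [392 230  29  28 512] [574.  331.6] [54.  56.1] 78.9
S sink [406 192  20  21 264] [451.1 344.2] [65.8 45.1] 4.8
S plate [ 203  178  135  110 6509] [600.6   9.1] [336.8 291.2] 22.9
S lamp [152 132  15  12 138] [ 413.7 -346.5] [42.9 38.7] 53.0
```

View pics/c1.png

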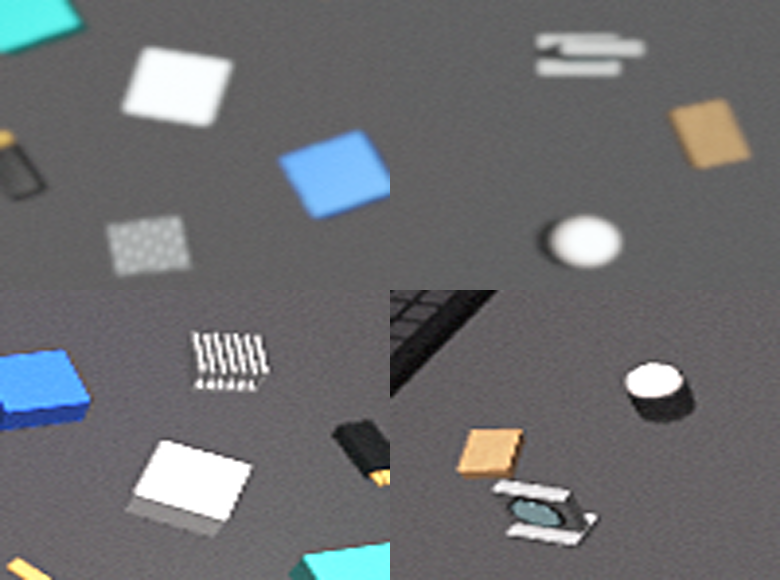

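```bash
python3 - <<'E'
from m import *
for c,u,v,th,nm in((T,410,290,165,"T"),(S,365,320,150,"S")):
    r=comp(c,u,v,th)[0]; b,q=rect(c,r,.008)
    # mask sampled in metric; fit edges with contour points
    p=cv2.findContours(r,0,cv2.CHAIN_APPROX_NONE)[0]; p=max(p,key=len)
    a=cv2.approxPolyDP(p,4,True)[:,0]
    print(nm,[tuple(np.round(ray(c,x,y,.008)[:2]*1000).astype(int)) for x,y in a])
    c0=np.array([.585,.003])
    # dominant direction: points 55..115mm from centre lie on the arms' sides
    for it in range(5):
        d=q-c0; rr=np.hypot(*d.T); w=d[(rr>.06)&(rr<.105)]
        if it==0: 
            # yaw by minimising distance to lines |x'|=40 or |y'|=40
            best=None
            th0=None
        from scipy.optimize import least_squares
        def f(t):
            cs,sn=np.cos(t[2]),np.sin(t[2]); e=q[(rr>.05)&(rr<.11)]-t[:2]; X=e@[cs,sn];Y=e@[-sn,cs]
            return np.minimum(abs(abs(X)-t[3]),abs(abs(Y)-t[3]))*1000
        s=least_squares(f,[*c0,np.radians(-33 if it==0 else yaw),.04],loss="soft_l1"); c0=s.x[:2]; yaw=np.degrees(s.x[2])
    print(np.round(s.x[:2]*1000,1),yaw,s.x[3],np.sqrt((s.fun**2).mean()))
for th in(120,130,140):
    for c,u,v,z,n in((T,203,373,.028,"sink"),(T,610,293,.054,"lensT1"),(T,612,303,.054,"lensT2"),(T,610,313,.008,"lensT3"),(S,582,283,.028,"sinkS")):
        r=comp(c,u,v,th)
        if r is None: continue
        b,q=rect(c,r[0],z); print(th,n,r[1],np.round(b[0],1),np.round(b[1],1),round(b[2],1))
# red button
for c,n in((T,"T"),(S,"S")):
    i=c["image"].astype(int); m=((i[...,2]-i[...,:2].max(2))>60).astype(np.uint8)
    _,l,s,ce=cv2.connectedComponentsWithStats(m)
    for a,b in zip(s[1:],ce[1:]): 
        if a[4]<60: print("red",n,a[4],np.round(ray(c,*b,.080)[:2]*1000))
E
```

```text
T [(np.int64(722), np.int64(155)), (np.int64(657), np.int64(190)), (np.int64(575), np.int64(60)), (np.int64(497), np.int64(102)), (np.int64(460), np.int64(38)), (np.int64(531), np.int64(-12)), (np.int64(450), np.int64(-147)), (np.int64(514), np.int64(-184)), (np.int64(599), np.int64(-53)), (np.int64(737), np.int64(-133)), (np.int64(709), np.int64(-108)), (np.int64(708), np.int64(-78)), (np.int64(723), np.int64(-60)), (np.int64(775), np.int64(-68)), (np.int64(643), np.int64(16))]
[587.2   3.4] -32.379263497500865 0.03968912948470135 0.6326315600747799
S [(np.int64(510), np.int64(-187)), (np.int64(595), np.int64(-53)), (np.int64(665), np.int64(-95)), (np.int64(691), np.int64(-68)), (np.int64(710), np.int64(-78)), (np.int64(737), np.int64(-59)), (np.int64(749), np.int64(-78)), (np.int64(775), np.int64(-71)), (np.int64(639), np.int64(15)), (np.int64(724), np.int64(148)), (np.int64(660), np.int64(191)), (np.int64(572), np.int64(56)), (np.int64(497), np.int64(104)), (np.int64(457), np.int64(40)), (np.int64(530), np.int64(-9)), (np.int64(470), np.int64(-102)), (np.int64(490), np.int64(-96))
[... 881 characters left out ...]
.  -348.1] [62.4 18.4] 87.4
140 lensT2 [423 211  27   9 163] [ 576.  -348.1] [62.4 18.4] 87.4
140 lensT3 [423 221  21   5 105] [ 561.7 -355. ] [ 9.9 50. ] 1.0
140 sinkS [414 193   4  14  21] [441.6 343.6] [40.   3.6] 11.4
red T 9 [ 742. -109.]
red S 1 [-169. -677.]
red S 1 [-344.   48.]
red S 1 [-189. -375.]
red S 1 [-314.  119.]
red S 1 [-168. -407.]
red S 1 [-171. -368.]
red S 1 [-167. -356.]
red S 2 [-273.   53.]
red S 1 [-298.  166.]
red S 1 [-168. -298.]
red S 1 [-268.   71.]
red S 1 [-270.   78.]
red S 3 [-268.   98.]
red S 1 [-271.  108.]
red S 1 [-268.  149.]
red S 1 [-167. -198.]
red S 1 [-186.  243.]
red S 2 [580. 416.]
red S 19 [ 739. -110.]
red S 4 [712. 247.]
red S 2 [723. 264.]
```

Two views agree:
- The plate centre is about (586,3) mm and the camera's axis has a yaw of 147.5°.
- The block is at (575,332), sides at 79°.
- The sink is at (442.5,343.6), at 11°.
- The lens is at (573,-355), yaw about 0°.
- The lamp is at (414,-346).

The close crop confirms the choices: plain pale block at upper left, finned sink below it, frame with glass, and white-domed dark cylinder. Starting with the block.

```bash
cat > go.py <<'E'
import sys; from h import *
from scipy.spatial.transform import Rotation as Rn
x,y,z,yaw=map(float,sys.argv[1:5])
o=env.get_obs(); R=Rn.from_euler("xyz",o["tool_rot"],degrees=True); G=Rn.from_euler("xyz",[180,0,yaw],degrees=True)
p=np.array(o["tool_pos"]); d=np.array([x,y,z])-p
print("t",o["time_s"],"pos",p.round(4),"rot",np.round(o["tool_rot"],2),"grip",round(float(o["grip_width"]),4),"F",np.round(o["force"],1),"q",np.round(o["qpos"]))
print("turn",(R.inv()*G).as_rotvec(degrees=True).round(2),"shift now cm",(R.inv().apply(d)*100).round(2),"shift after turn cm",(G.inv().apply(d)*100).round(2))
E
python3 go.py .575 .332 .13 78.8
```

```text
t 0.3 pos [0.143  0.6339 0.2222] rot [-179.96    0.    167.29] grip 0.0873 F [ 0.1 -0.4  0.3] q [-76.  18.  -4.  83.   1.  79.  -3.]
turn [-3.000e-02  3.000e-02  8.849e+01] shift now cm [-48.78 -19.94   9.23] shift after turn cm [-21.22  48.24   9.22]
```

Emit:
{"method": "servo_tool", "body": {
  "plan": [
    [1,[0,0,0],[0,0,6.8]],
    [1,[0,0,0],[0,0,6.8]],
    [1,[0,0,0],[0,0,6.8]],
    [1,[0,0,0],[0,0,6.8]],
    [1,[0,0,0],[0,0,6.8]],
    [1,[0,0,0],[0,0,6.8]],
    [1,[0,0,0],[0,0,6.8]],
    [1,[0,0,0],[0,0,6.8]],
    [1,[0,0,0],[0,0,6.8]],
    [1,[0,0,0],[0,0,6.8]],
    [1,[0,0,0],[0,0,6.8]],
    [1,[0,0,0],[0,0,6.8]],
    [1,[0,0,0],[0,0,6.8]]
  ],
  "force": 30
}}

```text
time_s: 1.38
tool_pos: [0.1426, 0.633, 0.2205]
tool_rot: [-180.0, 0.2, 74.7]
force: [-0.2, 0.6, 0.6]
grip_width: 0.0872
```

```bash
python3 go.py .575 .332 .13 78.8
```

```text
t 1.3833 pos [0.1426 0.633  0.2205] rot [-179.99    0.21   74.67] grip 0.0872 F [-0.2  0.6  0.6] q [-86.  18.   8.  84.  -3.  78. -93.]
turn [-0.02  0.21 -4.13] shift now cm [-17.56  49.66   9.11] shift after turn cm [-21.12  48.26   9.05]
```

Emit:
{"method": "servo_tool", "body": {
  "plan": [
    [1,[0,0,0],[0,0,-4]],
    [1,[-1.4,3.2,0.6],[0,0,0]],
    [1,[-1.4,3.2,0.6],[0,0,0]],
    [1,[-1.4,3.2,0.6],[0,0,0]],
    [1,[-1.4,3.2,0.6],[0,0,0]],
    [1,[-1.4,3.2,0.6],[0,0,0]],
    [1,[-1.4,3.2,0.6],[0,0,0]],
    [1,[-1.4,3.2,0.6],[0,0,0]],
    [1,[-1.4,3.2,0.6],[0,0,0]],
    [1,[-1.4,3.2,0.6],[0,0,0]],
    [1,[-1.4,3.2,0.6],[0,0,0]],
    [1,[-1.4,3.2,0.6],[0,0,0]],
    [1,[-1.4,3.2,0.6],[0,0,0]],
    [1,[-1.4,3.2,0.6],[0,0,0]],
    [1,[0,0,0],[0,0,0]]
  ]
}}

```text
time_s: 2.63
tool_pos: [0.5251, 0.3648, 0.137]
tool_rot: [-179.9, 0.0, 79.2]
force: [0.5, -1.7, 0.3]
grip_width: 0.0872
```

```bash
python3 go.py .575 .332 .08 78.8
```

```text
t 2.6333 pos [0.5251 0.3648 0.137 ] rot [-1.7987e+02  1.0000e-02  7.9230e+01] grip 0.0872 F [ 0.5 -1.7  0.3] q [-54.  21.  21.  92.  -8.  69. -42.]
turn [-0.13  0.01  0.43] shift now cm [-2.29  5.53  5.69] shift after turn cm [-2.25  5.53  5.7 ]
```

Emit:
{"method": "servo_tool", "body": {
  "plan": [
    [1,[-0.7,1.8,0.5],[0,0,0]],
    [1,[-0.7,1.8,0.5],[0,0,0]],
    [1,[-0.7,1.8,0.5],[0,0,0]],
    [1,[0,0,0],[0,0,0]],
    [1,[0,0,0],[0,0,0]]
  ]
}}

```text
time_s: 3.05
tool_pos: [0.5777, 0.33, 0.1201]
tool_rot: [-179.8, 0.1, 78.9]
force: [-0.3, 1.3, 0.4]
grip_width: 0.0869
```

```bash
python3 go.py .575 .332 .005 78.8; python3 - <<'E'
from h import *
i=[]
for n,P in(("top",(.575,.332,.04)),("scene",(.575,.332,.04))):
    c=cam(n); u,v=proj(c,P).astype(int); i.append(cv2.resize(c["image"][max(0,v-50):v+50,max(0,u-50):u+50],(390,390),interpolation=cv2.INTER_CUBIC))
cv2.imwrite("pics/g1.png",np.hstack(i))
E
```

```text
t 3.05 pos [0.5777 0.33   0.1201] rot [-1.7983e+02  1.0000e-01  7.8910e+01] grip 0.0869 F [-0.3  1.3  0.4] q [-49.  25.  22.  88. -10.  69. -36.]
turn [-0.17  0.1   0.11] shift now cm [ 0.17 -0.27 11.51] shift after turn cm [ 0.15 -0.3  11.51]
```

View pics/g1.png

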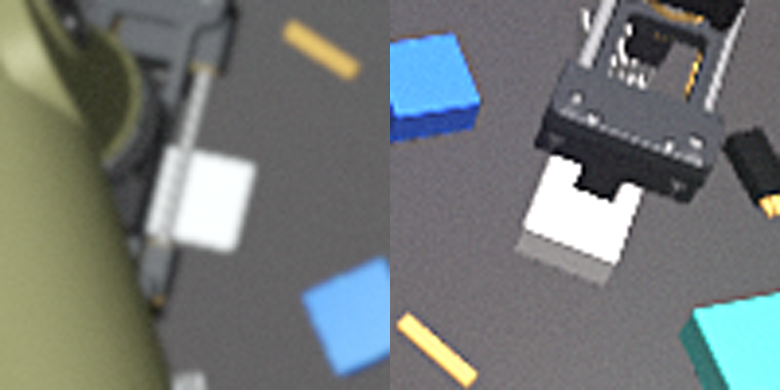

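The picture shows the gripper straight over the pale block (block at (205,200) left, (580,220) right), with the jaws along world x. Descending and gripping.

Emit:
{"method": "servo_tool", "body": {
  "plan": [
    [1,[0.2,-0.3,1.5],[0,0,0]],
    [1,[0,0,1.5],[0,0,0]],
    [1,[0,0,1.5],[0,0,0]],
    [1,[0,0,1.5],[0,0,0]],
    [1,[0,0,1.5],[0,0,0]],
    [1,[0,0,1.3],[0,0,0]],
    [1,[0,0,1.0],[0,0,0]],
    [1,[0,0,0.7],[0,0,0]],
    [1,[0,0,0],[0,0,0]],
    [1,[0,0,0],[0,0,0]]
  ]
}}

```text
time_s: 3.98
tool_pos: [0.5677, 0.3465, 0.0154]
tool_rot: [-179.8, -0.5, 79.9]
force: [0.7, 0.7, -0.4]
grip_width: 0.0868
```

```bash
python3 go.py .575 .332 .005 78.8
```

```text
t 3.9833 pos [0.5677 0.3465 0.0154] rot [-179.83   -0.52   79.86] grip 0.0868 F [ 0.7  0.7 -0.4] q [-49.  30.  20.  94. -12.  58. -35.]
turn [-0.17 -0.52  1.06] shift now cm [-1.31  0.98  1.03] shift after turn cm [-1.28  1.    1.04]
```

Emit:
{"method": "servo_tool", "body": {
  "plan": [
    [1,[-0.6,0.5,0.3],[0,0.3,0.5]],
    [1,[-0.6,0.5,0.3],[0,0,0]],
    [1,[0,0,0.3],[0,0,0]],
    [1,[0,0,0],[0,0,0]]
  ]
}}

```text
time_s: 4.32
tool_pos: [0.5779, 0.3321, 0.0079]
tool_rot: [180.0, -1.0, 79.3]
force: [0.0, -1.0, -0.6]
grip_width: 0.0874
```

```bash
python3 go.py .575 .332 .005 78.8
```

```text
t 4.3167 pos [0.5779 0.3321 0.0079] rot [180.    -1.    79.29] grip 0.0874 F [ 0.  -1.  -0.6] q [-47.  31.  20.  94. -13.  57. -33.]
turn [-0.   -1.    0.49] shift now cm [-0.07 -0.28  0.29] shift after turn cm [-0.07 -0.28  0.29]
```

Good. Close, and lift a little.

Emit:
{"method": "servo_tool", "body": {
  "plan": [
    [1,[0,-0.2,0.2],[0,-1,0.4]],
    [0,[0,0,0],[0,0,0]],
    [0,[0,0,0],[0,0,0]],
    [0,[0,0,0],[0,0,0]],
    [0,[0,0,0],[0,0,0]],
    [0,[0,0,0],[0,0,0]],
    [0,[0,0,0],[0,0,0]],
    [0,[0,0,0],[0,0,0]],
    [0,[0,0,-1],[0,0,0]],
    [0,[0,0,-1.5],[0,0,0]],
    [0,[0,0,-2],[0,0,0]],
    [0,[0,0,-2],[0,0,0]],
    [0,[0,0,-2],[0,0,0]],
    [0,[0,0,-2],[0,0,0]],
    [0,[0,0,-1],[0,0,0]],
    [0,[0,0,0],[0,0,0]]
  ]
}}

```text
time_s: 5.65
tool_pos: [0.5733, 0.3308, 0.1258]
tool_rot: [-179.7, 0.4, 78.8]
force: [-0.1, -0.0, -2.1]
grip_width: 0.054
```

```bash
python3 go.py .586 .003 .13 57.5
```

```text
t 5.65 pos [0.5733 0.3308 0.1258] rot [-179.7     0.41   78.78] grip 0.054 F [-0.1 -0.  -2.1] q [-49.  24.  22.  88.  -9.  70. -37.]
turn [-0.22  0.46 21.28] shift now cm [-31.91   7.63  -0.24] shift after turn cm [-26.96  18.69  -0.42]
```

Emit:
{"method": "servo_tool", "body": {
  "plan": [
    [0,[0,0,0],[0,0,5]],
    [0,[0,0,0],[0,0,6]],
    [0,[0,0,0],[0,0,6]],
    [0,[0,0,0],[0,0,4]],
    [0,[-1.5,1,0],[0,0,0]],
    [0,[-2.5,1.7,0],[0,0,0]],
    [0,[-2.5,1.7,0],[0,0,0]],
    [0,[-2.5,1.7,0],[0,0,0]],
    [0,[-2.5,1.7,0],[0,0,0]],
    [0,[-2.5,1.7,0],[0,0,0]],
    [0,[-2.5,1.7,0],[0,0,0]],
    [0,[-2.5,1.7,0],[0,0,0]],
    [0,[-2.5,1.7,0],[0,0,0]],
    [0,[-2.5,1.7,0],[0,0,0]],
    [0,[-1.5,1.2,0],[0,0,0]],
    [0,[0,0,0],[0,0,0]]
  ]
}}

```text
time_s: 6.98
tool_pos: [0.569, 0.0089, 0.111]
tool_rot: [-179.1, 1.5, 57.1]
force: [0.1, -0.8, -2.0]
grip_width: 0.0538
```

```bash
python3 go.py .586 .003 .05 57.5
```

```text
t 6.9833 pos [0.569  0.0089 0.111 ] rot [-179.07    1.49   57.14] grip 0.0538 F [ 0.1 -0.8 -2. ] q [-33.  16.  34. 102.  -9.  66. -29.]
turn [-0.94  1.49 -0.37] shift now cm [0.58 1.84 6.05] shift after turn cm [0.41 1.75 6.1 ]
```

Emit:
{"method": "servo_tool", "body": {
  "plan": [
    [0,[0.3,1.0,1.0],[-0.9,1.4,-0.3]],
    [0,[0.2,0.8,1.5],[0,0,0]],
    [0,[0,0,1.5],[0,0,0]],
    [0,[0,0,1.5],[0,0,0]],
    [0,[0,0,0.5],[0,0,0]],
    [0,[0,0,0],[0,0,0]]
  ]
}}

```text
time_s: 7.48
tool_pos: [0.5842, 0.0026, 0.0445]
tool_rot: [-179.7, 0.1, 57.2]
force: [-1.0, 0.4, -1.8]
grip_width: 0.054
```

```bash
python3 go.py .586 .003 .017 57.5
```

```text
t 7.4833 pos [0.5842 0.0026 0.0445] rot [-1.7974e+02  1.4000e-01  5.7200e+01] grip 0.054 F [-1.   0.4 -1.8] q [-31.  22.  33. 105. -14.  58. -25.]
turn [-0.26  0.14 -0.3 ] shift now cm [0.13 0.14 2.75] shift after turn cm [0.13 0.13 2.75]
```

Emit:
{"method": "servo_tool", "body": {
  "plan": [
    [0,[0.1,0.1,0.8],[-0.2,0,-0.3]],
    [0,[0,0.1,0.8],[0,0,0]],
    [0,[0,0,0.6],[0,0,0]],
    [0,[0,0,0],[0,0,0]],
    [0,[0,0,0],[0,0,0]]
  ]
}}

```text
time_s: 7.9
tool_pos: [0.5868, 0.0046, 0.021]
tool_rot: [-179.9, 0.1, 57.7]
force: [-0.2, 0.4, -1.6]
grip_width: 0.0541
```

```bash
python3 go.py .586 .003 .015 57.5
```

```text
t 7.9 pos [0.5868 0.0046 0.021 ] rot [-1.7994e+02  9.0000e-02  5.7690e+01] grip 0.0541 F [-0.2  0.4 -1.6] q [-30.  24.  32. 105. -15.  56. -24.]
turn [-0.06  0.09  0.19] shift now cm [-0.18  0.02  0.6 ] shift after turn cm [-0.18  0.02  0.6 ]
```

Emit:
{"method": "servo_tool", "body": {
  "plan": [
    [0,[-0.1,0,0.4],[0,0,0]],
    [0,[0,0,0.3],[0,0,0]],
    [0,[0,0,0.1],[0,0,0]],
    [0,[0,0,0],[0,0,0]]
  ]
}}

```text
time_s: 8.23
tool_pos: [0.5876, 0.0039, 0.0151]
tool_rot: [180.0, -0.1, 57.7]
force: [-0.2, -0.3, -1.6]
grip_width: 0.0536
```

```bash
python3 go.py .586 .003 .014 57.5
```

```text
t 8.2333 pos [0.5876 0.0039 0.0151] rot [ 1.7999e+02 -6.0000e-02  5.7690e+01] grip 0.0536 F [-0.2 -0.3 -1.6] q [-30.  24.  32. 105. -15.  55. -23.]
turn [ 0.01 -0.06  0.19] shift now cm [-0.16 -0.08  0.11] shift after turn cm [-0.16 -0.08  0.11]
```

Emit:
{"method": "servo_tool", "body": {
  "plan": [
    [0,[-0.1,0,0.2],[0,0,0]],
    [0,[0,0,0.1],[0,0,0]],
    [1,[0,0,0],[0,0,0]],
    [1,[0,0,0],[0,0,0]],
    [1,[0,0,0],[0,0,0]],
    [1,[0,0,0],[0,0,0]],
    [1,[0,0,0],[0,0,0]],
    [1,[0,0,-1],[0,0,0]],
    [1,[0,0,-1.5],[0,0,0]],
    [1,[0,0,-2],[0,0,0]],
    [1,[0,0,-2],[0,0,0]],
    [1,[0,0,-2],[0,0,0]],
    [1,[0,0,-2],[0,0,0]],
    [1,[0,0,0],[0,0,0]]
  ]
}}

```text
time_s: 9.4
tool_pos: [0.5882, 0.0021, 0.1271]
tool_rot: [179.9, -0.2, 57.6]
force: [1.5, -0.4, 0.4]
grip_width: 0.0872
```

```bash
python3 go.py .4425 .3436 .13 101
```

```text
t 9.4 pos [0.5882 0.0021 0.1271] rot [179.87  -0.2   57.58] grip 0.0872 F [ 1.5 -0.4  0.4] q [-32.  16.  35. 100. -10.  66. -27.]
turn [  0.2   -0.14 -43.42] shift now cm [ 21.02 -30.6   -0.29] shift after turn cm [36.3  -7.79 -0.29]
```

Emit:
{"method": "servo_tool", "body": {
  "plan": [
    [1,[0,0,0],[0,0,-4]],
    [1,[0,0,0],[0,0,-6]],
    [1,[0,0,0],[0,0,-6]],
    [1,[0,0,0],[0,0,-6]],
    [1,[0,0,0],[0,0,-6]],
    [1,[0,0,0],[0,0,-6]],
    [1,[0,0,0],[0,0,-6]],
    [1,[0,0,0],[0,0,-2]],
    [1,[2,-0.4,0],[0,0,0]],
    [1,[3.2,-0.7,0],[0,0,0]],
    [1,[3.2,-0.7,0],[0,0,0]],
    [1,[3.2,-0.7,0],[0,0,0]],
    [1,[3.2,-0.7,0],[0,0,0]],
    [1,[3.2,-0.7,0],[0,0,0]],
    [1,[3.2,-0.7,0],[0,0,0]],
    [1,[3.2,-0.7,0],[0,0,0]],
    [1,[3.2,-0.7,0],[0,0,0]],
    [1,[3.2,-0.7,0],[0,0,0]],
    [1,[2,-0.4,0],[0,0,0]],
    [1,[0,0,0],[0,0,0]]
  ]
}}

```text
time_s: 11.07
tool_pos: [0.4467, 0.3169, 0.1276]
tool_rot: [179.5, 0.1, 101.1]
force: [-1.2, -0.5, 0.1]
grip_width: 0.0869
```

```bash
python3 go.py .4425 .3436 .06 101; python3 - <<'E'
from m import *
r=comp(T,405,287,235)
cv2.imwrite("pics/b1.png",cv2.resize(T["image"][120:300,190:390],(800,600),interpolation=cv2.INTER_CUBIC)[:600])
if r: b,q=rect(T,r[0],.038); print(r[1],b)
E
```

```text
t 11.0667 pos [0.4467 0.3169 0.1276] rot [1.7954e+02 1.5000e-01 1.0109e+02] grip 0.0869 F [-1.2 -0.5  0.1] q [-52.  10.  15. 106.  -2.  65. -25.]
turn [0.46 0.15 0.09] shift now cm [2.72 0.05 6.75] shift after turn cm [2.7  0.1  6.76]
[275 194  28  28 450] ((589.2053833007812, 3.3370628356933594), (51.539512634277344, 51.21123504638672), 57.535499572753906)
```

View pics/b1.png

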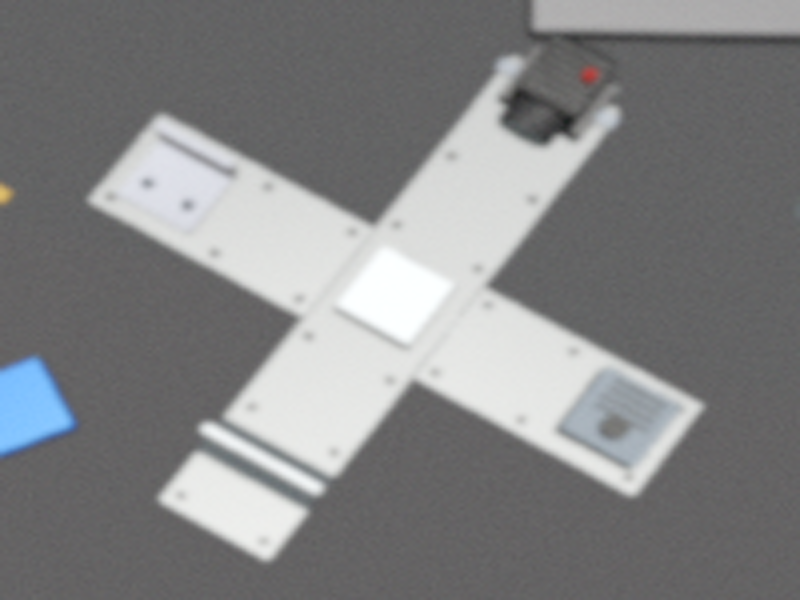

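The block stands at the cross centre at (395,295) in the crop, measured at (588,3) against a plate centre of (586,3). Next is the sink.

Emit:
{"method": "servo_tool", "body": {
  "plan": [
    [1,[1.3,0,1],[0.4,0,0]],
    [1,[1.3,0,1.5],[0,0,0]],
    [1,[0,0,1.5],[0,0,0]],
    [1,[0,0,1.5],[0,0,0]],
    [1,[0,0,1],[0,0,0]],
    [1,[0,0,0],[0,0,0]]
  ]
}}

```text
time_s: 11.67
tool_pos: [0.4522, 0.3276, 0.0615]
tool_rot: [179.6, 0.5, 99.9]
force: [-0.1, -0.4, -0.1]
grip_width: 0.0869
```

```bash
python3 go.py .4425 .3436 .006 101
```

```text
t 11.6667 pos [0.4522 0.3276 0.0615] rot [179.64   0.53  99.92] grip 0.0869 F [-0.1 -0.4 -0.1] q [-52.  15.  15. 107.  -4.  58. -26.]
turn [ 0.35  0.54 -1.08] shift now cm [ 1.79 -0.72  5.53] shift after turn cm [ 1.75 -0.65  5.55]
```

Emit:
{"method": "servo_tool", "body": {
  "plan": [
    [1,[0.9,-0.4,0.5],[0.3,0.5,-1]],
    [1,[0.9,-0.4,1],[0,0,0]],
    [1,[0.2,0,1],[0,0,0]],
    [1,[0.2,0,1],[0,0,0]],
    [1,[0,0,0.8],[0,0,0]],
    [1,[0,0,0],[0,0,0]]
  ]
}}

```text
time_s: 12.17
tool_pos: [0.4418, 0.3479, 0.0162]
tool_rot: [179.8, -0.1, 100.8]
force: [-0.4, -0.6, -0.3]
grip_width: 0.087
```

```bash
python3 go.py .4425 .3436 .006 101
```

```text
t 12.1667 pos [0.4418 0.3479 0.0162] rot [ 1.7982e+02 -5.0000e-02  1.0077e+02] grip 0.087 F [-0.4 -0.6 -0.3] q [-53.  19.  13. 109.  -5.  53. -26.]
turn [ 0.18 -0.05 -0.23] shift now cm [-0.43 -0.02  1.02] shift after turn cm [-0.43 -0.02  1.02]
```

Emit:
{"method": "servo_tool", "body": {
  "plan": [
    [1,[-0.3,0,0.5],[0,0,0]],
    [1,[-0.1,0,0.4],[0,0,0]],
    [1,[0,0,0.1],[0,0,0]],
    [0,[0,0,0],[0,0,0]],
    [0,[0,0,0],[0,0,0]],
    [0,[0,0,0],[0,0,0]],
    [0,[0,0,0],[0,0,0]],
    [0,[0,0,0],[0,0,0]],
    [0,[0,0,0],[0,0,0]],
    [0,[0,0,0],[0,0,0]]
  ],
  "force": 20
}}

```text
time_s: 13.0
tool_pos: [0.444, 0.3436, 0.0062]
tool_rot: [179.7, -0.1, 100.7]
force: [0.2, -0.1, 0.5]
grip_width: 0.0483
```

```bash
python3 go.py .4425 .3436 .006 101
```

```text
t 13.0 pos [0.444  0.3436 0.0062] rot [ 1.7971e+02 -9.0000e-02  1.0072e+02] grip 0.0483 F [ 0.2 -0.1  0.5] q [-52.  20.  14. 109.  -6.  52. -25.]
turn [ 0.29 -0.09 -0.28] shift now cm [ 0.02 -0.15  0.02] shift after turn cm [ 0.02 -0.15  0.02]
```

Emit:
{"method": "servo_tool", "body": {
  "plan": [
    [0,[0,0,0],[0,0,0]],
    [0,[0,0,0],[0,0,0]],
    [0,[0,0,0],[0,0,0]],
    [0,[0,0,0],[0,0,0]]
  ]
}}

```text
time_s: 13.33
tool_pos: [0.4441, 0.3438, 0.0064]
tool_rot: [179.7, -0.1, 100.7]
force: [1.0, 0.1, -0.5]
grip_width: 0.0399
```

```bash
python3 go.py .4425 .3436 .006 101
```

```text
t 13.3333 pos [0.4441 0.3438 0.0064] rot [ 1.7969e+02 -1.1000e-01  1.0073e+02] grip 0.0399 F [ 1.   0.1 -0.5] q [-52.  20.  14. 109.  -6.  52. -25.]
turn [ 0.31 -0.1  -0.27] shift now cm [ 0.01 -0.16  0.04] shift after turn cm [ 0.01 -0.16  0.04]
```

Emit:
{"method": "servo_tool", "body": {
  "plan": [
    [0,[0,0,-1],[0,0,0]],
    [0,[0,0,-2],[0,0,0]],
    [0,[0,0,-2.5],[0,0,0]],
    [0,[0,0,-2.5],[0,0,0]],
    [0,[0,0,-2.5],[0,0,0]],
    [0,[0,0,-2],[0,0,0]],
    [0,[0,0,0],[0,0,5]],
    [0,[0,0,0],[0,0,6]],
    [0,[0,0,0],[0,0,6]],
    [0,[0,0,0],[0,0,6]],
    [0,[0,0,0],[0,0,6]],
    [0,[0,0,0],[0,0,6]],
    [0,[0,0,0],[0,0,6]],
    [0,[0,0,0],[0,0,1]],
    [0,[0,0,0],[0,0,0]]
  ]
}}

```text
time_s: 14.58
tool_pos: [0.4431, 0.3425, 0.1478]
tool_rot: [179.9, -0.5, 56.7]
force: [1.2, 0.1, -1.6]
grip_width: 0.0401
```

```bash
python3 go.py .588 .003 .13 57.5
```

```text
t 14.5833 pos [0.4431 0.3425 0.1478] rot [179.85  -0.54  56.71] grip 0.0401 F [ 1.2  0.1 -1.6] q [-57.  10.  19. 103.  -3.  67. -71.]
turn [ 0.15 -0.54 -0.79] shift now cm [-20.44  30.74   1.66] shift after turn cm [-20.85  30.46   1.78]
```

Emit:
{"method": "servo_tool", "body": {
  "plan": [
    [0,[-1,1.5,0],[0,0,-0.7]],
    [0,[-2,3,0],[0,0,0]],
    [0,[-2,3,0],[0,0,0]],
    [0,[-2,3,0],[0,0,0]],
    [0,[-2,3,0],[0,0,0]],
    [0,[-2,3,0],[0,0,0]],
    [0,[-2,3,0],[0,0,0]],
    [0,[-2,3,0],[0,0,0]],
    [0,[-2,3,0],[0,0,0]],
    [0,[-2,3,0],[0,0,0]],
    [0,[-1.5,2,0],[0,0,0]],
    [0,[0,0,0],[0,0,0]]
  ]
}}

```text
time_s: 15.58
tool_pos: [0.6011, -0.002, 0.1497]
tool_rot: [179.7, -0.8, 60.2]
force: [-0.4, -0.7, -0.5]
grip_width: 0.0403
```

```bash
python3 go.py .588 .003 .08 57.5
```

```text
t 15.5833 pos [ 0.6011 -0.002   0.1497] rot [179.73  -0.82  60.18] grip 0.0403 F [-0.4 -0.7 -0.5] q [-30.  16.  33.  98. -10.  69. -24.]
turn [ 0.25 -0.82  2.68] shift now cm [-0.31 -1.42  6.96] shift after turn cm [-0.28 -1.37  6.97]
```

Emit:
{"method": "servo_tool", "body": {
  "plan": [
    [0,[-0.1,-0.6,1],[0.2,-0.8,2.5]],
    [0,[-0.1,-0.6,2],[0,0,0]],
    [0,[0,0,2],[0,0,0]],
    [0,[0,0,1.5],[0,0,0]],
    [0,[0,0,0],[0,0,0]],
    [0,[0,0,0],[0,0,0]]
  ]
}}

```text
time_s: 16.08
tool_pos: [0.5906, 0.0009, 0.0849]
tool_rot: [179.9, -0.1, 58.0]
force: [0.1, 0.9, -0.7]
grip_width: 0.0403
```

```bash
python3 go.py .588 .003 .047 57.5
```

```text
t 16.0833 pos [0.5906 0.0009 0.0849] rot [ 1.7987e+02 -1.3000e-01  5.8020e+01] grip 0.0403 F [ 0.1  0.9 -0.7] q [-30.  19.  32. 102. -11.  62. -26.]
turn [ 0.13 -0.13  0.52] shift now cm [ 0.03 -0.35  3.79] shift after turn cm [ 0.04 -0.34  3.79]
```

Emit:
{"method": "servo_tool", "body": {
  "plan": [
    [0,[0,-0.3,0.8],[0,0,0.5]],
    [0,[0,0,1],[0,0,0]],
    [0,[0,0,1],[0,0,0]],
    [0,[0,0,0.5],[0,0,0]],
    [0,[0,0,0],[0,0,0]],
    [0,[0,0,0],[0,0,0]]
  ]
}}

```text
time_s: 16.58
tool_pos: [0.5897, 0.0047, 0.0517]
tool_rot: [179.7, -0.3, 57.8]
force: [0.9, -0.1, -1.0]
grip_width: 0.0398
```

```bash
python3 go.py .588 .003 .0445 57.5
```

```text
t 16.5833 pos [0.5897 0.0047 0.0517] rot [179.73  -0.34  57.76] grip 0.0398 F [ 0.9 -0.1 -1. ] q [-29.  21.  32. 104. -13.  58. -25.]
turn [ 0.26 -0.34  0.26] shift now cm [-0.24 -0.05  0.72] shift after turn cm [-0.24 -0.05  0.72]
```

Emit:
{"method": "servo_tool", "body": {
  "plan": [
    [0,[-0.2,0,0.3],[0,0,0]],
    [0,[0,0,0.3],[0,0,0]],
    [0,[0,0,0.1],[0,0,0]],
    [0,[0,0,0],[0,0,0]]
  ]
}}

```text
time_s: 16.92
tool_pos: [0.5892, 0.0025, 0.0447]
tool_rot: [179.7, -0.4, 57.7]
force: [-0.6, 0.0, -0.7]
grip_width: 0.0399
```

```bash
python3 go.py .588 .003 .0445 57.5
```

```text
t 16.9167 pos [0.5892 0.0025 0.0447] rot [179.67  -0.37  57.74] grip 0.0399 F [-0.6  0.  -0.7] q [-29.  21.  31. 105. -13.  57. -25.]
turn [ 0.33 -0.37  0.24] shift now cm [-0.02 -0.13  0.02] shift after turn cm [-0.02 -0.13  0.02]
```

Emit:
{"method": "servo_tool", "body": {
  "plan": [
    [0,[0,-0.1,0.1],[0,0,0]],
    [1,[0,0,0],[0,0,0]],
    [1,[0,0,0],[0,0,0]],
    [1,[0,0,0],[0,0,0]],
    [1,[0,0,0],[0,0,0]],
    [1,[0,0,0],[0,0,0]],
    [1,[0,0,-1],[0,0,0]],
    [1,[0,0,-2],[0,0,0]],
    [1,[0,0,-2.5],[0,0,0]],
    [1,[0,0,-2.5],[0,0,0]],
    [1,[0,0,-2],[0,0,0]],
    [1,[0,0,-1],[0,0,0]],
    [1,[0,0,0],[0,0,0]]
  ]
}}

```text
time_s: 18.0
tool_pos: [0.587, 0.0022, 0.1618]
tool_rot: [179.7, -0.4, 57.7]
force: [0.3, -0.2, 0.8]
grip_width: 0.0871
```

Emit:
{"method": "servo_tool", "body": {
  "plan": [
    [1,[0,0,0],[0,0,5]],
    [1,[0,0,0],[0,0,6]],
    [1,[0,0,0],[0,0,6]],
    [1,[0,0,0],[0,0,6]],
    [1,[0,0,0],[0,0,6]],
    [1,[0,0,0],[0,0,6]],
    [1,[0,0,0],[0,0,6]],
    [1,[0,0,0],[0,0,6]],
    [1,[0,0,0],[0,0,6]],
    [1,[0,0,0],[0,0,2]],
    [1,[0,0,0],[0,0,0]]
  ]
}}

```text
time_s: 18.92
tool_pos: [0.5816, 0.0021, 0.1527]
tool_rot: [-180.0, 0.2, -0.1]
force: [0.4, 0.1, 0.0]
grip_width: 0.0869
```

```bash
python3 go.py .573 -.355 .13 0
```

```text
t 18.9167 pos [0.5816 0.0021 0.1527] rot [-1.7998e+02  2.0000e-01 -1.4000e-01] grip 0.0869 F [0.4 0.1 0. ] q [-38.  15.  41. 100. -11.  69. -84.]
turn [-0.02  0.2  -0.14] shift now cm [-0.77 35.72  2.26] shift after turn cm [-0.86 35.71  2.27]
```

Emit:
{"method": "servo_tool", "body": {
  "plan": [
    [1,[0,2,0],[0,0,0]],
    [1,[0,3.5,0],[0,0,0]],
    [1,[0,3.5,0],[0,0,0]],
    [1,[0,3.5,0],[0,0,0]],
    [1,[0,3.5,0],[0,0,0]],
    [1,[0,3.5,0],[0,0,0]],
    [1,[0,3.5,0],[0,0,0]],
    [1,[0,3.5,0],[0,0,0]],
    [1,[0,3.5,0],[0,0,0]],
    [1,[0,3,0],[0,0,0]],
    [1,[0,1.5,0],[0,0,0]],
    [1,[0,0,0],[0,0,0]]
  ]
}}

```text
time_s: 19.92
tool_pos: [0.5809, -0.3507, 0.1389]
tool_rot: [-179.8, 1.1, 1.6]
force: [-0.4, 0.3, 0.0]
grip_width: 0.0869
```

```bash
python3 go.py .573 -.355 .1 0; python3 - <<'E'
from m import *
i=T["image"]; r=comp(T,405,287,60)
b=proj(T,(.588,.003,.066)).astype(int); l=proj(T,(.573,-.355,.03)).astype(int); s=proj(S,(.588,.003,.05)).astype(int); ls=proj(S,(.573,-.355,.03)).astype(int)
cr=lambda im,p,w=40: cv2.resize(im[p[1]-w:p[1]+w,p[0]-w:p[0]+w],(390,290),interpolation=cv2.INTER_CUBIC)
print(b,l,s,ls)
cv2.imwrite("pics/s1.png",np.vstack([np.hstack([cr(i,b),cr(i,l)]),np.hstack([cr(S["image"],s),cr(S["image"],ls)])]))
E
```

```text
t 19.9167 pos [ 0.5809 -0.3507  0.1389] rot [-179.77    1.11    1.6 ] grip 0.0869 F [-0.4  0.3  0. ] q [ -3.  31.  45.  85. -21.  74. -45.]
turn [-0.21  1.11  1.6 ] shift now cm [-0.72  0.43  3.91] shift after turn cm [-0.79  0.43  3.89]
[288 206] [435 217] [264 212] [130 183]
```

View pics/s1.png

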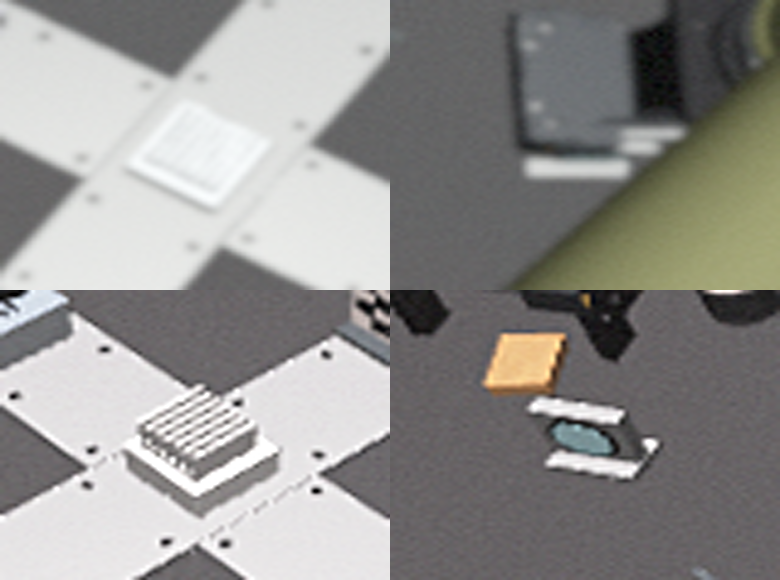

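The sink sits centred on the block (crops at (195,155) and (200,450)). The lens stands upright, with the frame's top bar at (577,410) and the foot's front strip at (595,466). I'll check the lens pose from those.

```bash
python3 - <<'E'
from m import *
print(ray(S,132,191.6,.008),ray(S,128.4,176.1,.054))
for th in(150,165,180):
    l,n,s,ce=None,*[None]*3
    m=(S["image"].min(2)>th).astype(np.uint8); _,l,s,ce=cv2.connectedComponentsWithStats(m)
    for j in range(1,len(s)):
        if abs(ce[j]-[130,183]).max()<14 and s[j][4]>6:
            z=.054 if ce[j][1]<183 else .008
            b,q=rect(S,(l==j).astype(np.uint8),z); print(th,s[j],ce[j].round(1),np.round(b[0],1),np.round(b[1],1),round(b[2],1))
E
```

```text
[ 0.58298195 -0.35288244  0.008     ] [ 0.57025342 -0.3543165   0.054     ]
150 [118 172  20   8  84] [127.8 175.8] [ 569.6 -356.4] [49.5 13.6] 89.8
150 [142 184   3   4   9] [143.1 185.1] [ 557.1 -334.6] [10.7  5.1] 25.8
150 [122 187  19   8  80] [131.2 190.7] [ 580.3 -356.4] [13.9 48.7] 1.2
165 [118 173  20   7  81] [127.8 175.9] [ 569.6 -356.5] [13.2 49.5] 0.9
165 [142 184   3   4   8] [143. 185.] [ 557.1 -334.6] [10.7  5.1] 25.8
165 [122 188  19   7  77] [131.1 190.7] [ 580.6 -356.4] [13.3 48.7] 1.2
180 [119 173  19   7  72] [128.  175.8] [ 569.8 -356. ] [48.6 12.3] 90.0
180 [142 184   3   4   7] [142.9 185.1] [ 556.5 -334.6] [10.9  4.5] 45.2
180 [122 188  19   7  70] [131.2 190.6] [ 580.8 -356.4] [12.4 48.8] 0.3
```

Emit:
{"method": "servo_tool", "body": {
  "plan": [
    [1,[-0.5,0.3,0.8],[-0.2,1.1,1.4]],
    [1,[-0.4,0.2,1],[0,0,0]],
    [1,[0,0,1.5],[0,0,0]],
    [1,[0,0,1.5],[0,0,0]],
    [1,[0,0,0.5],[0,0,0]],
    [1,[0,0,0],[0,0,0]]
  ]
}}

```text
time_s: 20.62
tool_pos: [0.5803, -0.3347, 0.0841]
tool_rot: [-179.3, -0.3, 1.7]
force: [0.5, 0.3, 0.6]
grip_width: 0.0873
```

```bash
python3 go.py .571 -.356 .05 0.5
```

```text
t 20.6167 pos [ 0.5803 -0.3347  0.0841] rot [-179.29   -0.34    1.74] grip 0.0873 F [0.5 0.3 0.6] q [ -4.  32.  43.  90. -24.  67. -44.]
turn [-0.72 -0.33  1.24] shift now cm [-1.02  2.14  3.38] shift after turn cm [-0.95  2.12  3.41]
```

Emit:
{"method": "servo_tool", "body": {
  "plan": [
    [1,[-0.5,1.1,0],[-0.7,-0.3,1.2]],
    [1,[-0.5,1,0],[0,0,0]],
    [1,[0,0,0],[0,0,0]],
    [1,[0,0,0],[0,0,0]]
  ]
}}

```text
time_s: 20.95
tool_pos: [0.5717, -0.3558, 0.0853]
tool_rot: [180.0, -0.1, 0.7]
force: [-0.1, 0.7, -0.3]
grip_width: 0.0867
```

```bash
python3 go.py .571 -.356 .05 0.5
```

```text
t 20.95 pos [ 0.5717 -0.3558  0.0853] rot [ 1.7995e+02 -7.0000e-02  7.0000e-01] grip 0.0867 F [-0.1  0.7 -0.3] q [ -2.  32.  44.  90. -23.  67. -43.]
turn [ 0.05 -0.07  0.2 ] shift now cm [-0.07  0.02  3.53] shift after turn cm [-0.07  0.02  3.53]
```

Emit:
{"method": "servo_tool", "body": {
  "plan": [
    [1,[0,0.1,0.6],[0,0,0]],
    [1,[0,0.2,0.8],[0,0,0]],
    [1,[0,0.2,0.8],[0,0,0]],
    [1,[0,0.2,0.6],[0,0,0]],
    [1,[0,0,0],[0,0,0]],
    [1,[0,0,0],[0,0,0]]
  ]
}}

```text
time_s: 21.45
tool_pos: [0.5718, -0.3652, 0.0554]
tool_rot: [179.9, -0.2, 0.6]
force: [-0.1, 0.7, -0.8]
grip_width: 0.0867
```

```bash
python3 go.py .571 -.356 .012 0.5
```

```text
t 21.45 pos [ 0.5718 -0.3652  0.0554] rot [ 1.799e+02 -1.600e-01  6.000e-01] grip 0.0867 F [-0.1  0.7 -0.8] q [ -1.  34.  43.  91. -25.  65. -42.]
turn [ 0.1  -0.16  0.1 ] shift now cm [-0.08 -0.93  4.33] shift after turn cm [-0.07 -0.92  4.34]
```

Emit:
{"method": "servo_tool", "body": {
  "plan": [
    [1,[0,-0.5,0],[0,0,0]],
    [1,[0,-0.4,0.6],[0,0,0]],
    [1,[0,0,0.8],[0,0,0]],
    [1,[0,0,0.8],[0,0,0]],
    [1,[0,0,0.8],[0,0,0]],
    [1,[0,0,0.8],[0,0,0]],
    [1,[0,0,0.3],[0,0,0]],
    [1,[0,0,0],[0,0,0]]
  ]
}}

```text
time_s: 22.12
tool_pos: [0.572, -0.3536, 0.0091]
tool_rot: [180.0, -0.1, 0.7]
force: [0.2, 0.3, 0.4]
grip_width: 0.0873
```

```bash
python3 go.py .571 -.356 .012 0.5
```

```text
t 22.1167 pos [ 0.572  -0.3536  0.0091] rot [ 1.7997e+02 -1.1000e-01  7.1000e-01] grip 0.0873 F [0.2 0.3 0.4] q [ -1.  37.  41.  93. -27.  61. -41.]
turn [ 0.03 -0.11  0.21] shift now cm [-0.11  0.24 -0.29] shift after turn cm [-0.11  0.24 -0.29]
```

Emit:
{"method": "servo_tool", "body": {
  "plan": [
    [1,[-0.1,0.2,-0.2],[0,0,0]],
    [0,[0,0,0],[0,0,0]],
    [0,[0,0,0],[0,0,0]],
    [0,[0,0,0],[0,0,0]],
    [0,[0,0,0],[0,0,0]],
    [0,[0,0,0],[0,0,0]],
    [0,[0,0,0],[0,0,0]],
    [0,[0,0,0],[0,0,0]],
    [0,[0,0,0],[0,0,0]],
    [0,[0,0,0],[0,0,0]],
    [0,[0,0,0],[0,0,0]],
    [0,[0,0,0],[0,0,0]]
  ]
}}

```text
time_s: 23.12
tool_pos: [0.5714, -0.3572, 0.0127]
tool_rot: [179.9, -0.2, 0.6]
force: [-0.0, -1.2, -0.6]
grip_width: 0.0495
```

```bash
python3 go.py .571 -.356 .012 0.5
```

```text
t 23.1167 pos [ 0.5714 -0.3572  0.0127] rot [179.89  -0.21   0.65] grip 0.0495 F [-0.  -1.2 -0.6] q [ -1.  36.  41.  93. -27.  61. -41.]
turn [ 0.11 -0.22  0.15] shift now cm [-0.04 -0.12  0.07] shift after turn cm [-0.04 -0.12  0.07]
```

Emit:
{"method": "servo_tool", "body": {
  "plan": [
    [0,[0,0,-1],[0,0,0]],
    [0,[0,0,-2],[0,0,0]],
    [0,[0,0,-2.5],[0,0,0]],
    [0,[0,0,-2.5],[0,0,0]],
    [0,[0,0,-2.5],[0,0,0]],
    [0,[0,0,-2.5],[0,0,0]],
    [0,[0,0,-2],[0,0,0]],
    [0,[0,0,0],[0,0,5]],
    [0,[0,0,0],[0,0,6]],
    [0,[0,0,0],[0,0,6]],
    [0,[0,0,0],[0,0,6]],
    [0,[0,0,0],[0,0,5]],
    [0,[0,0,0],[0,0,2]],
    [0,[0,0,0],[0,0,0]]
  ]
}}

```text
time_s: 24.28
tool_pos: [0.5683, -0.3564, 0.1773]
tool_rot: [-179.9, -0.2, -31.0]
force: [-0.1, 0.9, -2.0]
grip_width: 0.0498
```

```bash
python3 go.py .6565 -.0417 .16 -32.5
```

```text
t 24.2833 pos [ 0.5683 -0.3564  0.1773] rot [-1.7989e+02 -1.7000e-01 -3.0980e+01] grip 0.0498 F [-0.1  0.9 -2. ] q [ -8.  30.  53.  85. -24.  77. -74.]
turn [-0.12 -0.17  1.53] shift now cm [ -8.64 -31.52   1.77] shift after turn cm [ -9.47 -31.28   1.73]
```

Emit:
{"method": "servo_tool", "body": {
  "plan": [
    [0,[-0.4,-1.5,0],[0,0,1.4]],
    [0,[-0.9,-3,0],[0,0,0]],
    [0,[-0.9,-3,0],[0,0,0]],
    [0,[-0.9,-3,0],[0,0,0]],
    [0,[-0.9,-3,0],[0,0,0]],
    [0,[-0.9,-3,0],[0,0,0]],
    [0,[-0.9,-3,0],[0,0,0]],
    [0,[-0.9,-3,0],[0,0,0]],
    [0,[-0.9,-3,0],[0,0,0]],
    [0,[-0.9,-2.5,0],[0,0,0]],
    [0,[-0.5,-1.5,0],[0,0,0]],
    [0,[0,0,0],[0,0,0]]
  ]
}}

```text
time_s: 25.28
tool_pos: [0.6494, -0.049, 0.1809]
tool_rot: [-179.9, -0.2, -32.1]
force: [-0.6, 0.9, -1.1]
grip_width: 0.0496
```

```bash
python3 go.py .6565 -.0417 .12 -32.5
```

```text
t 25.2833 pos [ 0.6494 -0.049   0.1809] rot [-179.88   -0.2   -32.09] grip 0.0496 F [-0.6  0.9 -1.1] q [ -36.   26.   51.   88.  -21.   76. -105.]
turn [-0.12 -0.2   0.41] shift now cm [ 0.19 -0.98  6.09] shift after turn cm [ 0.2  -1.    6.09]
```

Correct, then descend slowly with checks.

Emit:
{"method": "servo_tool", "body": {
  "plan": [
    [0,[0.2,-0.9,0],[0,0,0.4]],
    [0,[0,0,0.7],[0,0,0]],
    [0,[0,0,0.9],[0,0,0]],
    [0,[0,0,0.9],[0,0,0]],
    [0,[0,0,0.9],[0,0,0]],
    [0,[0,0,0.9],[0,0,0]],
    [0,[0,0,0.9],[0,0,0]],
    [0,[0,0,0.5],[0,0,0]],
    [0,[0,0,0],[0,0,0]]
  ]
}}

```text
time_s: 26.03
tool_pos: [0.6533, -0.0535, 0.117]
tool_rot: [179.8, -0.2, -33.2]
force: [0.1, -0.5, -1.0]
grip_width: 0.05
```

```bash
python3 go.py .6565 -.0417 .06 -32.5
```

```text
t 26.0333 pos [ 0.6533 -0.0535  0.117 ] rot [179.75  -0.2  -33.18] grip 0.05 F [ 0.1 -0.5 -1. ] q [ -35.   30.   50.   91.  -23.   70. -104.]
turn [ 0.25 -0.2  -0.68] shift now cm [-0.4  -1.19  5.69] shift after turn cm [-0.37 -1.17  5.7 ]
```

Emit:
{"method": "servo_tool", "body": {
  "plan": [
    [0,[-0.3,-1.1,0],[0.2,-0.2,-0.6]],
    [0,[0,0,0.6],[0,0,0]],
    [0,[0,-0.1,0.8],[0,0,0]],
    [0,[0,-0.1,0.8],[0,0,0]],
    [0,[0,-0.1,0.8],[0,0,0]],
    [0,[0,-0.1,0.8],[0,0,0]],
    [0,[0,0,0.5],[0,0,0]],
    [0,[0,0,0],[0,0,0]]
  ]
}}

```text
time_s: 26.7
tool_pos: [0.6602, -0.0367, 0.0695]
tool_rot: [-180.0, -0.0, -32.4]
force: [0.6, -0.7, -1.0]
grip_width: 0.0497
```

```bash
python3 go.py .6565 -.0417 .03 -32.5
```

```text
t 26.7 pos [ 0.6602 -0.0367  0.0695] rot [-1.7998e+02 -1.0000e-02 -3.2420e+01] grip 0.0497 F [ 0.6 -0.7 -1. ] q [ -34.   33.   47.   93.  -26.   66. -103.]
turn [-0.02 -0.01  0.08] shift now cm [-0.05  0.63  3.95] shift after turn cm [-0.04  0.62  3.95]
```

Emit:
{"method": "servo_tool", "body": {
  "plan": [
    [0,[0,0.5,0.3],[0,0,0]],
    [0,[0,0.1,0.7],[0,0,0]],
    [0,[0,0,0.8],[0,0,0]],
    [0,[0,0,0.8],[0,0,0]],
    [0,[0,0,0.7],[0,0,0]],
    [0,[0,0,0.3],[0,0,0]],
    [0,[0,0,0],[0,0,0]],
    [0,[0,0,0],[0,0,0]]
  ]
}}

```text
time_s: 27.37
tool_pos: [0.6562, -0.0433, 0.0292]
tool_rot: [180.0, 0.0, -32.5]
force: [0.1, 0.3, -0.8]
grip_width: 0.0497
```

```bash
python3 go.py .6565 -.0417 .0205 -32.5
```

```text
t 27.3667 pos [ 0.6562 -0.0433  0.0292] rot [179.98   0.   -32.49] grip 0.0497 F [ 0.1  0.3 -0.8] q [ -33.   35.   46.   95.  -28.   62. -101.]
turn [0.02 0.   0.01] shift now cm [-0.07 -0.15  0.87] shift after turn cm [-0.07 -0.15  0.87]
```

Emit:
{"method": "servo_tool", "body": {
  "plan": [
    [0,[0,-0.2,0.3],[0,0,0]],
    [0,[0,0,0.3],[0,0,0]],
    [0,[0,0,0.2],[0,0,0]],
    [0,[0,0,0],[0,0,0]],
    [0,[0,0,0],[0,0,0]]
  ]
}}

```text
time_s: 27.78
tool_pos: [0.6584, -0.0412, 0.0213]
tool_rot: [-180.0, -0.1, -32.5]
force: [0.1, 0.2, -2.2]
grip_width: 0.0497
```

```bash
python3 go.py .6565 -.0417 .0205 -32.5
```

```text
t 27.7833 pos [ 0.6584 -0.0412  0.0213] rot [-1.7996e+02 -8.0000e-02 -3.2460e+01] grip 0.0497 F [ 0.1  0.2 -2.2] q [ -33.   36.   46.   95.  -28.   62. -101.]
turn [-0.04 -0.08  0.04] shift now cm [-0.14  0.15  0.08] shift after turn cm [-0.14  0.15  0.08]
```

Emit:
{"method": "servo_tool", "body": {
  "plan": [
    [0,[-0.1,0.1,0.1],[0,0,0]],
    [1,[0,0,0],[0,0,0]],
    [1,[0,0,0],[0,0,0]],
    [1,[0,0,0],[0,0,0]],
    [1,[0,0,0],[0,0,0]],
    [1,[0,0,0],[0,0,0]],
    [1,[0,0,-0.7],[0,0,0]],
    [1,[0,0,-0.9],[0,0,0]],
    [1,[0,0,-1],[0,0,0]],
    [1,[0,0,-1.2],[0,0,0]],
    [1,[0,0,-1.5],[0,0,0]],
    [1,[0,0,-2],[0,0,0]],
    [1,[0,0,-2],[0,0,0]],
    [1,[0,0,-2],[0,0,0]],
    [1,[0,0,-2],[0,0,0]],
    [1,[0,0,-1],[0,0,0]],
    [1,[0,0,0],[0,0,0]]
  ]
}}

```text
time_s: 29.2
tool_pos: [0.6585, -0.0433, 0.1826]
tool_rot: [-179.6, -0.5, -32.6]
force: [-0.0, 0.8, -0.9]
grip_width: 0.087
```

```bash
python3 go.py .414 -.346 .16 45; python3 - <<'E'
from h import *
S=cam("scene"); s=proj(S,(.62,-.02,.03)).astype(int)
cv2.imwrite("pics/l1.png",cv2.resize(S["image"][s[1]-60:s[1]+60,s[0]-80:s[0]+80],(640,480),interpolation=cv2.INTER_CUBIC))
E
```

```text
t 29.2 pos [ 0.6585 -0.0433  0.1826] rot [-179.64   -0.54  -32.58] grip 0.087 F [-0.   0.8 -0.9] q [ -36.   27.   51.   87.  -21.   76. -106.]
turn [ 6.000e-02 -7.000e-01 -7.757e+01] shift now cm [-4.33 38.69  1.98] shift after turn cm [-38.69   4.11   2.26]
```

View pics/l1.png

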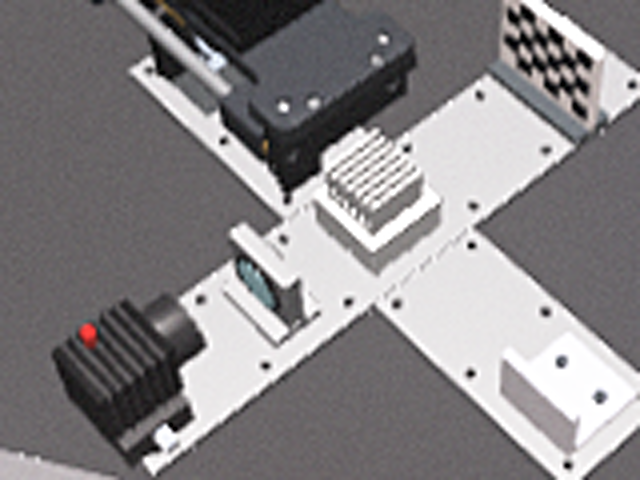

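The lens stands upright in front of the camera at (265,285), with the glass toward the camera and clear of it at (125,375). Next is the lamp.

Emit:
{"method": "servo_tool", "body": {
  "plan": [
    [1,[0,0,0],[0,0,-4]],
    [1,[0,0,0],[0,0,-6]],
    [1,[0,0,0],[0,0,-6]],
    [1,[0,0,0],[0,0,-6]],
    [1,[0,0,0],[0,0,-6]],
    [1,[0,0,0],[0,0,-6]],
    [1,[0,0,0],[0,0,-6]],
    [1,[0,0,0],[0,0,-6]],
    [1,[0,0,0],[0,0,-6]],
    [1,[0,0,0],[0,0,-6]],
    [1,[0,0,0],[0,0,-6]],
    [1,[0,0,0],[0,0,-6]],
    [1,[0,0,0],[0,0,-6]],
    [1,[0,0,0],[0,0,-6]],
    [1,[0,0,0],[0,0,-5]],
    [1,[0,0,0],[0,0,-2]],
    [1,[0,0,0],[0,0,0]]
  ]
}}

```text
time_s: 30.67
tool_pos: [0.6444, -0.0411, 0.157]
tool_rot: [-178.7, 0.8, 61.0]
force: [-0.2, 0.2, 0.7]
grip_width: 0.0869
```

```bash
python3 go.py .414 -.346 .13 57.5
```

```text
t 30.6667 pos [ 0.6444 -0.0411  0.157 ] rot [-178.69    0.77   60.96] grip 0.0869 F [-0.2  0.2  0.7] q [-24.  23.  33.  88. -13.  74. -18.]
turn [-1.29  0.81  3.46] shift now cm [-37.81  -5.27   3.34] shift after turn cm [-38.1   -3.05   2.7 ]
```

Emit:
{"method": "servo_tool", "body": {
  "plan": [
    [1,[0,0,0],[-1.3,0.8,3.2]],
    [1,[-2,-0.2,0],[0,0,0]],
    [1,[-3.3,-0.3,0.2],[0,0,0]],
    [1,[-3.3,-0.3,0.2],[0,0,0]],
    [1,[-3.3,-0.3,0.2],[0,0,0]],
    [1,[-3.3,-0.3,0.2],[0,0,0]],
    [1,[-3.3,-0.3,0.2],[0,0,0]],
    [1,[-3.3,-0.3,0.2],[0,0,0]],
    [1,[-3.3,-0.3,0.2],[0,0,0]],
    [1,[-3.3,-0.3,0.2],[0,0,0]],
    [1,[-3.3,-0.3,0.2],[0,0,0]],
    [1,[-3.3,-0.3,0.2],[0,0,0]],
    [1,[-2,-0.1,0],[0,0,0]],
    [1,[0,0,0],[0,0,0]],
    [1,[0,0,0],[0,0,0]]
  ]
}}

```text
time_s: 31.92
tool_pos: [0.3982, -0.34, 0.1221]
tool_rot: [-179.0, 0.2, 56.8]
force: [0.3, 0.1, -0.6]
grip_width: 0.0873
```

```bash
python3 go.py .414 -.346 .08 57.5
```

```text
t 31.9167 pos [ 0.3982 -0.34    0.1221] rot [-178.96    0.24   56.77] grip 0.0873 F [ 0.3  0.1 -0.6] q [ -5.  10.  46. 109.  -8.  65.  11.]
turn [-1.04  0.24 -0.74] shift now cm [0.38 1.72 4.18] shift after turn cm [0.34 1.65 4.21]
```

Emit:
{"method": "servo_tool", "body": {
  "plan": [
    [1,[0.2,0.9,0.2],[-1,0.2,-0.7]],
    [1,[0.1,0.8,0.6],[0,0,0]],
    [1,[0,0,0.8],[0,0,0]],
    [1,[0,0,0.8],[0,0,0]],
    [1,[0,0,0.8],[0,0,0]],
    [1,[0,0,0.6],[0,0,0]],
    [1,[0,0,0],[0,0,0]],
    [1,[0,0,0],[0,0,0]]
  ]
}}

```text
time_s: 32.58
tool_pos: [0.4198, -0.3394, 0.0775]
tool_rot: [-179.9, -0.1, 58.1]
force: [0.7, -0.2, 0.4]
grip_width: 0.0871
```

```bash
python3 go.py .414 -.346 .006 57.5
```

```text
t 32.5833 pos [ 0.4198 -0.3394  0.0775] rot [-1.799e+02 -1.300e-01  5.811e+01] grip 0.0871 F [ 0.7 -0.2  0.4] q [ -3.  15.  45. 110. -12.  60.  15.]
turn [-0.1  -0.13  0.61] shift now cm [-0.88 -0.13  7.15] shift after turn cm [-0.86 -0.13  7.15]
```

Emit:
{"method": "servo_tool", "body": {
  "plan": [
    [1,[-0.5,-0.1,0.3],[0,0,0.6]],
    [1,[-0.3,0,0.7],[0,0,0]],
    [1,[0,0,0.9],[0,0,0]],
    [1,[0,0,0.9],[0,0,0]],
    [1,[0,0,0.9],[0,0,0]],
    [1,[0,0,0.9],[0,0,0]],
    [1,[0,0,0.7],[0,0,0]],
    [1,[0,0,0.4],[0,0,0]],
    [1,[0,0,0],[0,0,0]],
    [1,[0,0,0],[0,0,0]]
  ]
}}

```text
time_s: 33.42
tool_pos: [0.4133, -0.3463, 0.0138]
tool_rot: [-179.8, -0.1, 57.4]
force: [0.7, -0.1, 0.3]
grip_width: 0.0868
```

```bash
python3 go.py .414 -.346 .006 57.5
```

```text
t 33.4167 pos [ 0.4133 -0.3463  0.0138] rot [-1.7985e+02 -1.2000e-01  5.7390e+01] grip 0.0868 F [ 0.7 -0.1  0.3] q [  0.  21.  43. 112. -18.  53.  19.]
turn [-0.15 -0.12 -0.11] shift now cm [0.06 0.05 0.78] shift after turn cm [0.06 0.05 0.78]
```

Emit:
{"method": "servo_tool", "body": {
  "plan": [
    [1,[0,0,0.4],[0,0,0]],
    [1,[0,0,0.3],[0,0,0]],
    [0,[0,0,0],[0,0,0]],
    [0,[0,0,0],[0,0,0]],
    [0,[0,0,0],[0,0,0]],
    [0,[0,0,0],[0,0,0]],
    [0,[0,0,0],[0,0,0]],
    [0,[0,0,0],[0,0,0]],
    [0,[0,0,0],[0,0,0]],
    [0,[0,0,0],[0,0,0]],
    [0,[0,0,0],[0,0,0]],
    [0,[0,0,0],[0,0,0]],
    [0,[0,0,0],[0,0,0]],
    [0,[0,0,0],[0,0,0]],
    [0,[0,0,0],[0,0,0]]
  ]
}}

```text
time_s: 34.67
tool_pos: [0.4149, -0.347, 0.0079]
tool_rot: [179.9, -0.2, 57.4]
force: [0.3, 0.1, 0.1]
grip_width: 0.0415
```

```bash
python3 go.py .414 -.346 .006 57.5
```

```text
t 34.6667 pos [ 0.4149 -0.347   0.0079] rot [ 1.7993e+02 -1.6000e-01  5.7420e+01] grip 0.0415 F [0.3 0.1 0.1] q [  1.  21.  42. 113. -18.  53.  20.]
turn [ 0.07 -0.16 -0.08] shift now cm [ 0.03 -0.13  0.19] shift after turn cm [ 0.04 -0.13  0.19]
```

Emit:
{"method": "servo_tool", "body": {
  "plan": [
    [0,[0,0,-1],[0,0,0]],
    [0,[0,0,-2],[0,0,0]],
    [0,[0,0,-2.5],[0,0,0]],
    [0,[0,0,-2.5],[0,0,0]],
    [0,[0,0,-2.5],[0,0,0]],
    [0,[0,0,-2],[0,0,0]],
    [0,[0,0,-1],[0,0,0]],
    [0,[0,0,0],[0,0,0]]
  ]
}}

```text
time_s: 35.33
tool_pos: [0.4117, -0.3469, 0.1505]
tool_rot: [-179.8, -0.1, 57.3]
force: [-0.1, 0.0, -0.5]
grip_width: 0.0415
```

```bash
python3 go.py .543 -.0645 .14 57.5
```

```text
t 35.3333 pos [ 0.4117 -0.3469  0.1505] rot [-1.7977e+02 -1.1000e-01  5.7250e+01] grip 0.0415 F [-0.1  0.  -0.5] q [ -5.  10.  47. 106.  -8.  68.  11.]
turn [-0.23 -0.11 -0.25] shift now cm [30.85 -4.23  1.13] shift after turn cm [30.87 -4.1   1.05]
```

Emit:
{"method": "servo_tool", "body": {
  "plan": [
    [0,[1.5,-0.2,0],[0,0,0]],
    [0,[3,-0.4,0.1],[0,0,0]],
    [0,[3,-0.4,0.1],[0,0,0]],
    [0,[3,-0.4,0.1],[0,0,0]],
    [0,[3,-0.4,0.1],[0,0,0]],
    [0,[3,-0.4,0.1],[0,0,0]],
    [0,[3,-0.4,0.1],[0,0,0]],
    [0,[3,-0.4,0.1],[0,0,0]],
    [0,[3,-0.4,0.1],[0,0,0]],
    [0,[2.5,-0.4,0.1],[0,0,0]],
    [0,[1.5,-0.2,0],[0,0,0]],
    [0,[0,0,0],[0,0,0]],
    [0,[0,0,0],[0,0,0]]
  ]
}}

```text
time_s: 36.42
tool_pos: [0.5345, -0.0656, 0.1282]
tool_rot: [-179.0, 0.5, 56.9]
force: [0.7, -0.8, -0.7]
grip_width: 0.0415
```

```bash
python3 go.py .543 -.0645 .08 57.5
```

```text
t 36.4167 pos [ 0.5345 -0.0656  0.1282] rot [-178.96    0.47   56.87] grip 0.0415 F [ 0.7 -0.8 -0.7] q [-26.  11.  34. 106.  -6.  67. -23.]
turn [-1.04  0.46 -0.64] shift now cm [0.6  0.74 4.81] shift after turn cm [0.55 0.66 4.82]
```

Emit:
{"method": "servo_tool", "body": {
  "plan": [
    [0,[0.5,0.7,0.2],[-1,0.4,-0.6]],
    [0,[0,0,0.6],[0,0,0]],
    [0,[0,0,0.8],[0,0,0]],
    [0,[0,0,0.9],[0,0,0]],
    [0,[0,0,0.9],[0,0,0]],
    [0,[0,0,0.9],[0,0,0]],
    [0,[0,0,0.5],[0,0,0]],
    [0,[0,0,0],[0,0,0]]
  ]
}}

```text
time_s: 37.08
tool_pos: [0.5394, -0.0725, 0.0723]
tool_rot: [-179.9, 0.3, 57.0]
force: [0.3, 0.0, -0.9]
grip_width: 0.0417
```

```bash
python3 go.py .543 -.0645 .02 57.5
```

```text
t 37.0833 pos [ 0.5394 -0.0725  0.0723] rot [-179.88    0.29   56.95] grip 0.0417 F [ 0.3  0.  -0.9] q [-25.  14.  33. 109.  -9.  59. -21.]
turn [-0.12  0.29 -0.55] shift now cm [ 0.89 -0.13  5.23] shift after turn cm [ 0.87 -0.13  5.23]
```

Emit:
{"method": "servo_tool", "body": {
  "plan": [
    [0,[0.5,-0.1,0.3],[0,0.2,-0.5]],
    [0,[0.4,0,0.7],[0,0,0]],
    [0,[0,0,0.8],[0,0,0]],
    [0,[0,0,0.8],[0,0,0]],
    [0,[0,0,0.8],[0,0,0]],
    [0,[0,0,0.7],[0,0,0]],
    [0,[0,0,0.3],[0,0,0]],
    [0,[0,0,0],[0,0,0]]
  ]
}}

```text
time_s: 37.75
tool_pos: [0.5442, -0.063, 0.0233]
tool_rot: [-179.9, 0.1, 57.6]
force: [0.4, 0.0, -0.4]
grip_width: 0.0417
```

```bash
python3 go.py .543 -.0645 .0158 57.5
```

```text
t 37.75 pos [ 0.5442 -0.063   0.0233] rot [-1.7988e+02  6.0000e-02  5.7570e+01] grip 0.0417 F [ 0.4  0.  -0.4] q [-24.  19.  32. 111. -12.  54. -19.]
turn [-0.12  0.06  0.07] shift now cm [-0.19 -0.01  0.76] shift after turn cm [-0.19 -0.02  0.75]
```

Emit:
{"method": "servo_tool", "body": {
  "plan": [
    [0,[-0.2,0,0.3],[0,0,0]],
    [0,[0,0,0.3],[0,0,0]],
    [0,[0,0,0.1],[0,0,0]],
    [0,[0,0,0],[0,0,0]],
    [0,[0,0,0],[0,0,0]]
  ]
}}

```text
time_s: 38.17
tool_pos: [0.5435, -0.0653, 0.0162]
tool_rot: [-179.9, 0.0, 57.5]
force: [0.4, 0.7, -0.6]
grip_width: 0.0415
```

```bash
python3 go.py .543 -.0645 .0158 57.5
```

```text
t 38.1667 pos [ 0.5435 -0.0653  0.0162] rot [-1.7993e+02  3.0000e-02  5.7530e+01] grip 0.0415 F [ 0.4  0.7 -0.6] q [-23.  19.  32. 111. -13.  53. -18.]
turn [-0.07  0.03  0.03] shift now cm [ 0.04 -0.08  0.04] shift after turn cm [ 0.04 -0.08  0.04]
```

Release, rise, and move away for a clear view.

Emit:
{"method": "servo_tool", "body": {
  "plan": [
    [0,[0,0,0.1],[0,0,0]],
    [1,[0,0,0],[0,0,0]],
    [1,[0,0,0],[0,0,0]],
    [1,[0,0,0],[0,0,0]],
    [1,[0,0,0],[0,0,0]],
    [1,[0,0,0],[0,0,0]],
    [1,[0,0,0],[0,0,0]],
    [1,[0,0,-0.7],[0,0,0]],
    [1,[0,0,-1],[0,0,0]],
    [1,[0,0,-1.2],[0,0,0]],
    [1,[0,0,-2],[0,0,0]],
    [1,[0,0,-2.5],[0,0,0]],
    [1,[0,0,-2.5],[0,0,0]],
    [1,[0,0,-2.5],[0,0,0]],
    [1,[0,0,-2],[0,0,0]],
    [1,[0,0,0],[0,0,0]]
  ]
}}

```text
time_s: 39.5
tool_pos: [0.5444, -0.0668, 0.1751]
tool_rot: [179.8, -0.2, 57.4]
force: [1.4, 0.0, 0.1]
grip_width: 0.0869
```

Emit:
{"method": "servo_tool", "body": {
  "plan": [
    [1,[-2,0.5,0],[0,0,0]],
    [1,[-3,0.5,0],[0,0,0]],
    [1,[-3,0.5,0],[0,0,0]],
    [1,[-3,0.5,0],[0,0,0]],
    [1,[-3,0.5,0],[0,0,0]],
    [1,[-3,0.5,0],[0,0,0]],
    [1,[-3,0.5,0],[0,0,0]],
    [1,[-3,0.5,0],[0,0,0]],
    [1,[-3,0.5,0],[0,0,0]],
    [1,[-2,0.5,0],[0,0,0]],
    [1,[0,0,0],[0,0,0]]
  ]
}}

```text
time_s: 40.42
tool_pos: [0.4328, -0.3394, 0.1821]
tool_rot: [179.1, -0.7, 57.7]
force: [-0.3, -1.3, 0.6]
grip_width: 0.0872
```

```bash
python3 - <<'E'
from m import *
t=T["image"][110:300,190:390]; cv2.imwrite("pics/f1.png",cv2.resize(t,(632,600),interpolation=cv2.INTER_CUBIC))
s=proj(S,(.6,-.03,.03)).astype(int); cv2.imwrite("pics/f2.png",cv2.resize(S["image"][s[1]-75:s[1]+75,s[0]-95:s[0]+95],(760,600),interpolation=cv2.INTER_CUBIC))
print(s,env.get_obs()["tool_pos"])
E
```

```text
[249 218] [ 0.43493355 -0.335315    0.1816812 ]
```

View pics/f1.png

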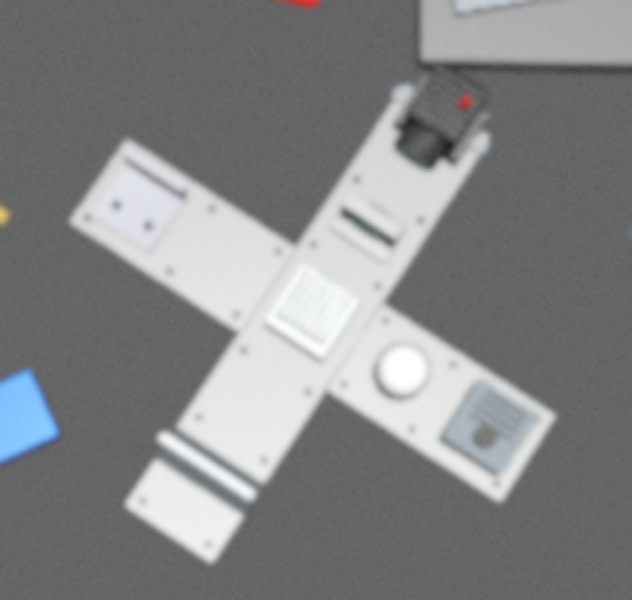

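View pics/f2.png

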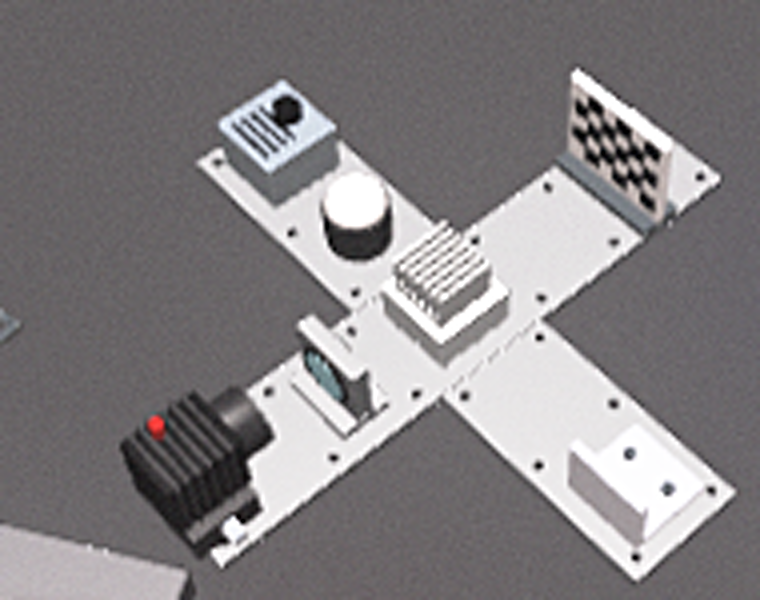

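Both views show everything upright. In the second picture the lens is at (340,375), block and sink at (445,295), lamp at (357,215). I'll do one numeric check in the camera frame.

```bash
python3 - <<'E'
from m import *
a=np.radians(147.55); u=np.array([np.cos(a),np.sin(a)]); w=np.array([-u[1],u[0]]); c0=np.array([.586,.003]); box=c0-.16*np.array([.5365,.8439])
def rep(n,P): d=P[:2]-c0; print(n,(P[:2]*1000).round(1),"cam x %.1f y %.1f"%(d@u*1000+140,d@w*1000),"box %.1f"%(np.hypot(*(P[:2]-box))*1000))
f1=lambda x,y:(x/3.16+190,y/3.158+110); f2=lambda x,y:(x/4+154,y/4+143)
rep("lamp T",ray(T,*f1(401,370),.048)); rep("lamp S",ray(S,*f2(357,200),.046))
rep("lens top S",ray(S,*f2(337,346),.062)); rep("lens top T",ray(T,*f1(369,222),.062))
rep("sink S",ray(S,*f2(442,270),.066)); rep("sink T",ray(T,*f1(314,308),.066))
rep("block T",ray(T,*f1(312,311),.038)); rep("block S",ray(S,*f2(446,295),.038))
rep("knobbox T",ray(T,*f1(489,425),.048)); rep("box top S",ray(S,*f2(277,125),.048))
E
```

```text
lamp T [541.8 -64.6] cam x 141.0 y 80.8 box 79.2
lamp S [542.7 -64. ] cam x 140.6 y 79.7 box 80.3
lens top S [655.9 -38. ] cam x 59.0 y -3.0 box 182.0
lens top T [652.1 -38.8] cam x 61.8 y -0.2 box 178.2
sink S [593.6   5.1] cam x 134.7 y -5.8 box 165.9
sink T [585.1   2.1] cam x 140.2 y 1.3 box 158.7
block T [587.1   2.5] cam x 138.8 y -0.2 box 160.2
block S [591.2   5.9] cam x 137.2 y -5.2 box 165.3
knobbox T [ 501.4 -130.9] cam x 139.5 y 158.3 box 1.7
box top S [ 500.  -130.2] cam x 141.1 y 158.6 box 1.8
```

```bash
python3 -c "
from cell import env
print(env.get_obs()['joint_velocities'].round(2)); print(env.sign_off())"
```

```text
[-0.68  0.05 -0.85  0.07  0.02 -0.13  0.2 ]
the job is handed in; nothing more can be done
None
```

The test shot is set up and handed in at about 40 s of arm time; sign-off gives no verdict. I placed the block at the middle of the cross, the heat sink on top of it, the framed lens facing the camera, and the lamp between the block and the supply box.

Last checks, from points picked by hand in both camera views (distances ahead of the camera's front and sideways from its axis):

| Item | Measured ahead (mm) | Sideways (mm) | Target | Limits |
|---|---|---|---|---|
| Block | 137–139 | up to 5 | 140 ahead | 13 |
| Heat sink | 135–140 | up to 6 | over the block | within 10 of block |
| Lens | 59–62 | up to 3 | 56.5 ahead | 15 along, 13 across |
| Lamp | 141 | 80 | 140 ahead | 15 |

- **Lamp:** it stands 79–80 mm from the supply box centre, against a target of 80 mm.
- **Lens facing:** it was released within about 0.1° of the plate's axis by the arm's reading; I did not measure its angle again afterwards.
- **Upright and clear:** both last pictures show everything upright on the plate. The gripper never came near the camera, and no unusual contact force appeared in the readings after each move.
- **Where the views disagreed:** the two cameras differ by 5–6 mm sideways on the block and by 7 mm sideways on the sink. I put this down to my rough pixel picks. Earlier readings, by colour mask (block) and from the arm at release (sink), had both within 2–4 mm of the centre.

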